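# Dock the rack tray and load the last tube

## Robot

A 6-joint arm with a two-finger parallel gripper is mounted at the origin on the work surface. World frame = base frame: x ahead of the robot, y to its left, z up, the work surface at z = 0. Lengths are in mm, angles in rad, forces in N, time in s.
With the tool pointing down it reaches from about 425 to 950 mm from the base axis. Payload 14.7 kg.
Tool frame: the origin (TCP) lies on the centre line of the jaws, within the pads' length; the fingertips stand 8 mm ahead of it and the grasp point (between the pads) lies 11 mm behind it; z points along the fingers, y is the direction in which the jaws open and shut (so a half turn about z gives the same grasp; the last joint's range is limited). The gripper opens to 85 mm and grips with 20 to 120 N. Pads are 22 mm wide; open, the fingers measure 114 mm over their backs; the gripper's body (76 mm by 85 mm) begins 54 mm behind the grasp point. The pads swing forward as they close: fully open they stand 13 mm farther back than shut.
Start: joints at [1.15, 0.48, 1.596, -0, 1.065, -0.047], TCP at [237.327, 605.118, 239.297] pointing down, gripper open.
Joint ranges: [-2.75, 2.75], [-0.82, 2.05], [0.23, 2.67], [-1.56, 4.7], [0.09, 2.69], [-2.92, 2.92]. Speed limits (rad/s): [1.89, 1.89, 2.39, 3.01, 3.01, 3.01].

## Interface

Orientations are given as a rotation vector (axis times angle).
In Python, from cell import r, eyes, job gives the robot as it stands.
- The arm moves only by the tool move_arm, never from a script. Its argument "moves" is a list of rows, each an object with "translation": the shift along the tool's x, y, z in units of 0.5 m (1.0 is 0.5 m), a list of three; "twist": the turn about the tool's z in units of pi rad (1.0 is pi rad). A call has 1 to 12 rows; each row is the pose to reach, as a shift and turn from the pose commanded when the call began, along the tool's axes at that moment, turning the shorter way round; what a row does not reach only later rows make up. A row lasts 1/12 s, in which the tool goes at most 41.7 mm and 7.16 degrees, less where a joint would pass 70% of its speed; a pose out of reach is approached as far as the arm can. A call with a number of a shift or a turn outside -1 to 1 is refused whole. A call with a gripper value outside its range is refused whole. "jaw" is the opening, from 0 (shut) to 1 (fully open), set as the call begins (left out, the last holds). The fingers move at their own pace and stop on an object; "newtons" is the grip in N (left out, the last holds). Time passes only in rows, so rows that repeat a pose let the fingers close. It gives the time, the measured TCP pose, the force and the opening at its end, in the units of the state.
- r.read_state(): the state, without advancing time (a new reading comes with each control period).
- eyes.snapshot(name): name is "scene" or "top" or "wrist"; returns a dict with "image" (400x640x3 uint8, red, green, blue), "mtx" (3x3 intrinsics, pixels), "eye" and "rotation" of the camera in the world; the wrist camera has in their place "T_tool_cam" (4x4, takes a point from camera to tool coordinates, whose origin is the TCP and whose axes are the flange's). Camera axes: x right, y up, looking along -z (the intrinsics and any distortion apply to the point x, -y, -z); pixel columns grow to the right and rows downward; lengths in mm; the calibration is good to about 2 mm. A picture is of the moment at which its call begins: read the wrist's pose just before it. There is no depth.
- job.hand_in(): hands the job in, once; it reports no verdict.
Trained networks look in the newest picture that a camera, given by its name, has taken for a name from the list of things; names that differ only in an ending like _2 or _b are one class to them, and where a whole thing is asked for, a point or a joint stands for the part that bears it (a point fixed in the world has none). Each returns a list of dicts, best first, with "confidence" (0 to 1); they miss things now and then, are a little off and sometimes report something else, mostly with a low value. They report only what shows in the picture. A call takes as long as a camera call.
- eyes.regions_of(target, camera): "pixels" (400x640 bool, what is visible of it).
- eyes.tip_of(target, camera): "xyz" ([x, y, z] in mm, in world coordinates, good to about 4 mm: a listed point, or the origin of a listed thing).
The state is a dict: "time": time; "q": joint angles; "joint_velocities": joint speeds; "joint_efforts": joint torques, N m; "ee_pos": TCP position; "eef_rot": TCP orientation; "wrist_force": force on the tool from outside, world axes, zero at the start; "wrist_torque": the same for the moment, N m; "opening": opening from 0.0 (shut) to 1.0 (fully open).
Only numpy, scipy, OpenCV 4.12 (cv2) and the standard library are available. Lean on these libraries where they do the work, as an engineer would, in place of code of your own. Each camera call takes 0.05 s, during which the arm holds its last target.

## Task

Hook a fingertip behind the far lip of the rack tray and drag it towards you along the bench, between the rails of the docking frame, until it is square against the stop bar; pull it snug there with about 10 N for a second, never as much as 20 N. Then take the tube from the small stand and put it upright, fully down, in the tray's one empty hole, leaving the tray at the stop. Do not lift or tip the tray, keep the other tubes in it, and leave everything else on the bench where it is.

Things in the scene. Friction and masses are not known exactly. Their poses are not given: they have to be found in the camera images.
- dock: fixed aluminium docking frame: two parallel rails 30 mm high, 205 mm apart inside, straight from x = -105 to -5 mm, their mouths flaring out 18 mm a side to x = +32 mm. Origin: on the bench midway between the rails; x runs along them out of the open mouth, away from the robot. A rigid stop bar crosses the inner end (see dock_mouth)
- tray: off-white rack tray, 130 (x) x 200 (y) x 50 mm high, 0.6 to 0.9 kg with tubes, loose on the bench, drags with 2 to 6 N. Origin: underside centre; +x its far side. Lips 4 mm thick turned out along far and near rims (z 46 to 50 mm, edges at x = +-73 mm). A pale blue block with six holes fills it to z = 42 mm: no room inside for a finger. Goes between the rails with 2.5 mm play each side
- far_lip (a point): middle of the outer top edge of the tray's far lip (tray x = +73, y = 0, z = 50 mm); axes as the tray's. Reach down behind it and pull; at least 50 mm of bare bench lies behind it. A pull by one fingertip off the middle turns the tray; two fingertips spread along the lip keep it square
- near_lip (a point): middle of the outer edge of the tray's near lip (tray x = -73 mm, y = 0, z = 48 mm), the part that meets the stop bar
- empty_hole (a point): mouth of the one empty hole of the six, in the tray's far row at its -y end (the robot's right): centre, at the block's top face (tray x = +26, y = -60, z = 42 mm). Hole 19 mm wide, 38 mm deep to the tray floor; z up
- tube: the sample tube to be loaded, standing in the stand: 16 mm diameter white body with a chamfered foot and a 17 mm diameter cap on the top 20 mm, 75 mm tall, 25 g. Origin: centre of its foot; z along the tube. Best gripped by the cap and just below, about 62 mm above its foot. Fully in, its foot stands on the tray floor, 38 mm below the hole's mouth
- dock_mouth (a point): middle of the dock's mouth, on the bench at dock x = +32 mm, axes as the dock's. The stop bar (aluminium, 180 mm long, 16 mm thick, 58 mm high, square to the rails, rigid) is screwed down with its face anywhere from dock x = -80 to -44 mm; the setting differs each time and is not reported: find it by feel
- stand: fixed grey block 56 x 56 x 34 mm with one hole 19 mm wide, its floor 5 mm above the bench, that holds the tube to be loaded; origin: centre of its underside
- tube_a: one of the five tubes already in the tray, like the one to load, in the hole at tray x = -26 mm, y = -60 mm; origin at its foot; stays in the rack
- tube_b: one of the five tubes already in the tray, like the one to load, in the hole at tray x = -26 mm, y = 0 mm; origin at its foot; stays in the rack
- tube_c: one of the five tubes already in the tray, like the one to load, in the hole at tray x = -26 mm, y = 60 mm; origin at its foot; stays in the rack
- tube_d: one of the five tubes already in the tray, like the one to load, in the hole at tray x = 26 mm, y = 0 mm; origin at its foot; stays in the rack
- tube_e: one of the five tubes already in the tray, like the one to load, in the hole at tray x = 26 mm, y = 60 mm; origin at its foot; stays in the rack
- cool_block: bystander: pale blue block with holes, 100 x 160 x 45 mm, origin under its centre
- wipes: bystander: white tub with a blue lid, 90 mm diameter, 150 mm tall, origin under its centre
- beaker: bystander: glass beaker, 68 mm diameter, 85 mm tall, origin under its centre
- reagent: bystander: brown bottle, 56 mm diameter, 120 mm tall, origin under its centre
- tape: bystander: roll of tape lying flat, 70 mm diameter, 19 mm high, origin under its centre
- marker: bystander: marker pen, 135 x 13 x 12 mm, origin under its centre, long axis x
- saline: bystander: white bottle, 66 mm diameter, 130 mm tall, standing to the left of the tray, origin under its centre

How it is judged (in metres and radians):
On the way, in this order (a step that is already met when the one before it is completed fails the run):
1. the tray is between the rails, square (within 2 degrees), and pulled against the stop bar with 5 to 16 N for 0.5 s (y of tray in the frame of dock between -0.007 and 0.007 m and angle between the x axis of tray and the x axis of dock, either way round below 0.035 rad and x of near_lip in the frame of stop below 0.003 m and height (world z) of tray below 0.004 m and contact force between tray and stop between 5 and 16 N), for 0.5 s.
2. the tube stands in the empty hole, fully down (horizontal distance between tube and empty_hole below 0.005 m and z of tube in the frame of empty_hole below -0.034 m and angle between tube's own z axis and vertical below 0.15 rad), for 0.2 s.
At the end, for the whole second after the job is handed in: Tray flat between the rails, square within 2 degrees, near lip within 3 mm of the stop bar; tube upright in the once empty hole, foot at least 34 mm below its mouth, within 5 mm of centre; the five other tubes fully down in their holes; all released and at rest (all of step 2 and y of tray in the frame of dock between -0.007 and 0.007 m and angle between the x axis of tray and the x axis of dock, either way round below 0.035 rad and x of near_lip in the frame of stop below 0.003 m and height (world z) of tray below 0.004 m and contact force between the fingers and tube below 0.1 N and linear speed of tray below 0.01 m/s and linear speed of tube below 0.02 m/s and angle between each of tube_a, tube_b, tube_c, tube_d, tube_e's own z axis and vertical below 0.2 rad and height (world z) of each of tube_a, tube_b, tube_c, tube_d, tube_e below 0.01 m); the robot touches nothing.
It fails at once if the tray is pulled or struck against the stop bar with more than 20 N (contact force between tray and stop above 20 N).
It fails at once if the tray is pressed or pulled by the gripper with more than 30 N (contact force between the fingers and tray above 30 N).
It fails at once if the tray is lifted or tipped (height (world z) of tray above 0.015 m or angle between tray's own z axis and vertical above 0.15 rad).
It fails at once if a tube comes out of the rack (angle between any of tube_a, tube_b, tube_c, tube_d, tube_e's own z axis and vertical above 0.5 rad).
It fails at once if a bystander is moved by more than 20 mm (distance of any of cool_block, wipes, beaker, reagent, tape, marker, saline from where it was at the start of the episode above 0.02 m).
It also fails if it takes over 67 s, if anything falls off the work surface, if the arm or the gripper's body presses on something with over 40 N, if the wrist force passes 120 N, or if a joint passes its speed limit or range.

## Working session

There is one attempt and no reset: what is moved stays moved. The work goes in short steps, Python scripts to look and compute and a tool call to move; the robot and the scene stay as the last step left them, time stands still between calls to the robot, and variables do not carry over. Pictures are saved under pics/ and viewed, and the job is handed in when it is done.

Besides the shell and the picture viewer there is one more tool, called after "Request:" as name(argument=value, ...), one argument or row to a line, values as JSON. move_arm: Moves the arm, as the interface text tells. Its arguments: {"type":"object","properties":{"moves":{"type":"array"},"jaw":{"type":"number"},"newtons":{"type":"number"}},"required":["moves"]}

```bash
ls; mkdir -p pics; python3 - <<'E'
from cell import r, eyes, job
import cv2
s=r.read_state(); print(s)
for n in ["scene","top","wrist"]:
    d=eyes.snapshot(n); cv2.imwrite(f"pics/a_{n}.png",d["image"][:,:,::-1]); print(n,{k:v for k,v in d.items() if k!="image"})
    for t in ["dock","tray","far_lip","near_lip","empty_hole","tube","dock_mouth","stand","tube_a","saline","wipes","beaker","reagent","cool_block","tape","marker"]:
        o=eyes.tip_of(t,n); print(t,[(round(x["confidence"],2),[round(float(c)) for c in x["xyz"]]) for x in o[:7]])
print(r.read_state()["time"])
E
```

```text
pics
{'time': 0.0, 'q': array([ 1.15041862e+00,  4.80803325e-01,  1.59688401e+00,  9.03615869e-06,
        1.06510475e+00, -4.65768290e-02]), 'joint_velocities': array([-6.72947572e-04,  1.73889005e-05,  8.70290834e-04,  1.05408084e-03,
        1.65019358e-03, -1.26996397e-03]), 'joint_efforts': array([ 3.00770604e-03, -9.50665426e+01, -4.30172646e+01,  5.22134396e-04,
        1.23394921e-02, -4.65738914e-07]), 'ee_pos': array([237.14809331, 604.75478482, 238.6871115 ]), 'eef_rot': array([-5.83706234e-01, -3.08659947e+00,  1.82990498e-03]), 'wrist_force': array([-0.11401407, -0.70844881,  0.14623966]), 'wrist_torque': array([-0.02013466,  0.05603919, -0.0030148 ]), 'opening': 0.9994467146803715}
scene {'mtx': array([[510.6947172 ,   0.        , 319.78211075],
       [  0.        , 510.6947172 , 200.50609709],
       [  0.        ,   0.        ,   1.        ]]), 'eye': array([1273.37592254,  -92.77003207, 1212.1974801 ]), 'rotation': array([0.44020447, 0.4076511 , 1.40296377])}
dock [(0.61, [517, -445, 3])]
tray [(0.96, [586, -2, 1]), (0.68, [620, 52, 4])]
far_lip [(0.55, [656, -19, 4
[... 1791 characters left out ...]
ray([[294.27906049,   0.        , 326.88582444],
       [  0.        , 294.27906049, 197.26470475],
       [  0.        ,   0.        ,   1.        ]]), 'T_tool_cam': array([[ 9.27759013e-04,  9.65443134e-01,  2.60612154e-01,
         6.52652337e+01],
       [ 9.99999137e-01, -6.53225210e-04, -1.14003286e-03,
        -3.33340455e-02],
       [-9.30398467e-04,  2.60612986e-01, -9.65442907e-01,
        -1.34031754e+02],
       [ 0.00000000e+00,  0.00000000e+00,  0.00000000e+00,
         1.00000000e+00]])}
dock []
tray []
far_lip []
near_lip []
empty_hole []
tube []
dock_mouth []
stand []
tube_a []
saline []
wipes []
beaker []
reagent []
cool_block [(0.73, [443, 378, 0])]
tape []
marker []
2.55
```

View images.

View pics/a_scene.png

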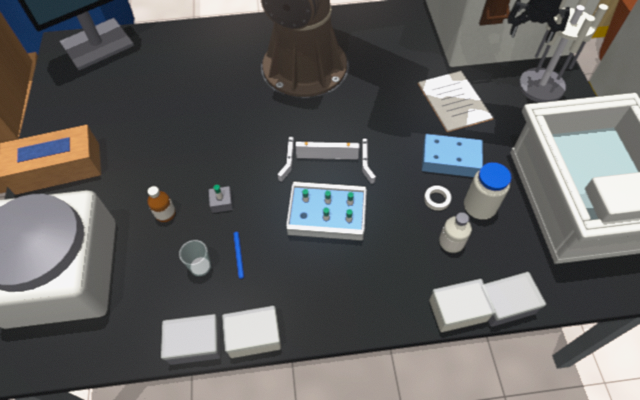

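View pics/a_top.png

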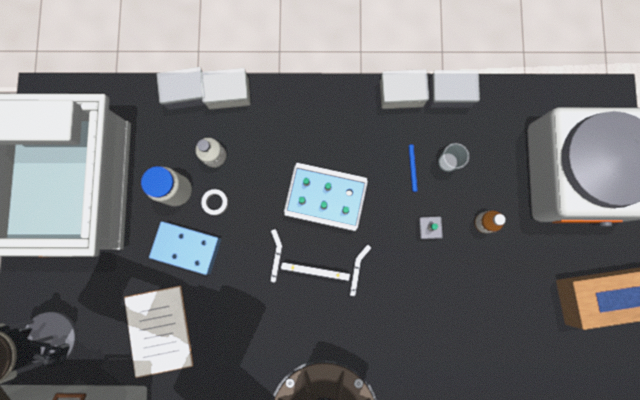

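```bash
cat > h.py <<'E'
import numpy as np,cv2
from scipy.spatial.transform import Rotation as R
CAM={"top":(np.array([[459.77914383,0,323.02707272],[0,459.77914383,197.81354839],[0,0,1]]),np.array([418.50483006,-1.34332723,1282.35102392]),[0.1047993,-0.09635721,-1.56558991]),
"scene":(np.array([[510.6947172,0,319.78211075],[0,510.6947172,200.50609709],[0,0,1]]),np.array([1273.37592254,-92.77003207,1212.1974801]),[0.44020447,0.4076511,1.40296377])}
def px2w(cam,u,v,z):
    K,e,rv=CAM[cam]; d=np.array([(u-K[0,2])/K[0,0],-(v-K[1,2])/K[1,1],-1.]); d=R.from_rotvec(rv).apply(d)
    return e+d*(z-e[2])/d[2]
def w2px(cam,P):
    K,e,rv=CAM[cam]; c=R.from_rotvec(rv).inv().apply(np.atleast_2d(P)-e)
    return np.c_[K[0,0]*c[:,0]/-c[:,2]+K[0,2], K[1,1]*-c[:,1]/-c[:,2]+K[1,2]]
E
python3 - <<'E'
import cv2
a=cv2.imread("pics/a_top.png")[150:310,250:390]; cv2.imwrite("pics/z1.png",cv2.resize(a,None,fx=5,fy=5,interpolation=cv2.INTER_CUBIC)[:800,:700][:600] if 0 else cv2.resize(a[70:],None,fx=5.5,fy=5.5,interpolation=cv2.INTER_CUBIC))
b=cv2.imread("pics/a_scene.png")[125:245,270:390]; cv2.imwrite("pics/z2.png",cv2.resize(b,None,fx=5,fy=5,interpolation=cv2.INTER_CUBIC))
E
```

```text
(no output)
```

View pics/z1.png

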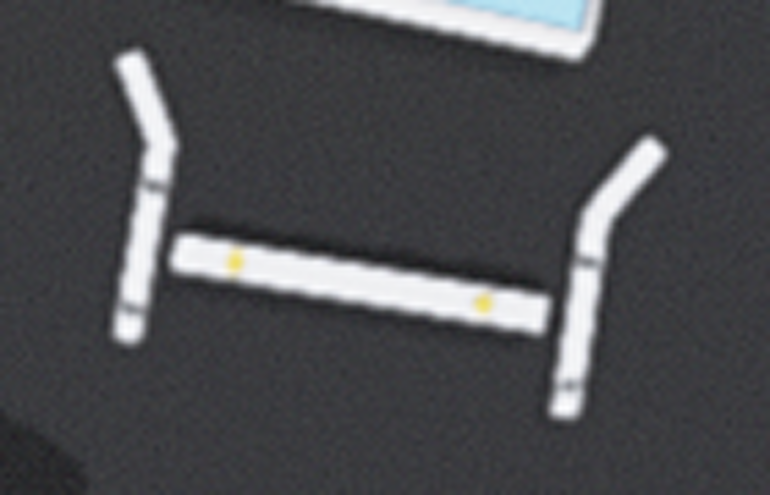

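View pics/z2.png

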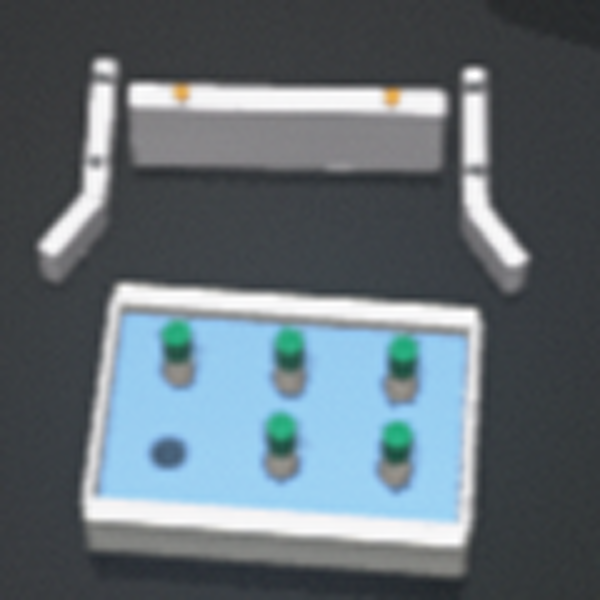

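```bash
python3 - <<'E'
import cv2
a=cv2.imread("pics/a_top.png")[155:240,275:380]; cv2.imwrite("pics/z3.png",cv2.resize(a,None,fx=7,fy=7,interpolation=cv2.INTER_CUBIC))
from h import *
for n,p in {"Lb":(178,147),"Le":(143,342),"Rb":(583,210),"Re":(550,415)}.items(): print(n,px2w("top",250+(p[0]+.5)/5.5-.5,220+(p[1]+.5)/5.5-.5,30).round(1))
for n,p in {"SL":(177,233),"SR":(551,297)}.items(): print(n,px2w("top",250+(p[0]+.5)/5.5-.5,220+(p[1]+.5)/5.5-.5,58).round(1))
f=lambda p,z:px2w("scene",270+(p[0]+.5)/5-.5,125+(p[1]+.5)/5-.5,z).round(1)
for n,p in {"Rb":(107,200),"Re":(118,65),"Lb":(463,205),"Le":(462,72)}.items(): print("sc",n,f(p,30))
for n,p in {"SR":(131,107),"SL":(446,114)}.items(): print("sc",n,f(p,58))
for n,p in {"nR":(118,284),"nL":(482,312),"fR":(83,515),"fL":(467,546)}.items(): print("sc",n,f(p,50))
E
```

```text
Lb [447.  116.6  30. ]
Le [352.3 132.3  30. ]
Rb [416.8 -82.8  30. ]
Re [318.  -66.2  30. ]
SL [405.3 113.8  58. ]
SR [375.6 -65.4  58. ]
sc Rb [422.2 -84.6  30. ]
sc Re [326.1 -68.9  30. ]
sc Lb [452.7 115.   30. ]
sc Le [358.6 130.4  30. ]
sc SR [379.7 -65.1  58. ]
sc SL [408.7 111.1  58. ]
sc nR [493.5 -84.1  50. ]
sc nL [538.  109.8  50. ]
sc fR [ 634.1 -116.1   50. ]
sc fL [678.1  77.7  50. ]
```

View pics/z3.png

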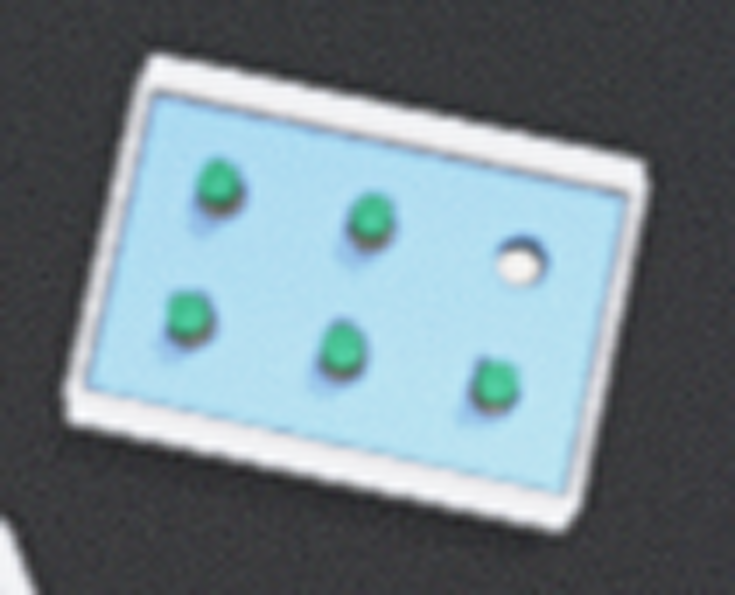

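```bash
cat >> h.py <<'E'
R0=R.from_rotvec([-5.83706234e-01,-3.08659947e+00,1.82990498e-03])
def Rt(yaw): # tool down, -x axis at world yaw (rad)
    x=np.array([-np.cos(yaw),-np.sin(yaw),0]);z=np.array([0,0,-1.]);return R.from_matrix(np.c_[x,np.cross(z,x),z])
def plan(p0,yaw0,p1,yaw1): 
    t=Rt(yaw0).inv().apply(np.array(p1,float)-p0)/500; tw=-(yaw1-yaw0)/np.pi
    return t.round(4),round(tw,4)
E
python3 - <<'E'
from h import *
x=R0.as_matrix()[:,0]; y0=np.arctan2(-x[1],-x[0]); print(np.degrees(y0),R0.as_matrix().round(4))
p0=np.array([237.3,605.1,239.3]); p1=np.array([460,290,180.]);
print(plan(p0,y0,[455,298,200],np.radians(-12.6)))
E
```

```text
-21.417466054646123 [[-9.309e-01  3.652e-01 -5.000e-04]
 [ 3.652e-01  9.309e-01 -1.100e-03]
 [ 1.000e-04 -1.200e-03 -1.000e+00]]
(array([-0.6296, -0.4128,  0.0786]), np.float64(-0.049))
```

Request:
move_arm(
  moves=[
    {"translation": [-0.63,-0.413,0.0786],"twist": -0.049},
    {"translation": [-0.63,-0.413,0.0786],"twist": -0.049},
    {"translation": [-0.63,-0.413,0.0786],"twist": -0.049},
    {"translation": [-0.63,-0.413,0.0786],"twist": -0.049},
    {"translation": [-0.63,-0.413,0.0786],"twist": -0.049},
    {"translation": [-0.63,-0.413,0.0786],"twist": -0.049},
    {"translation": [-0.63,-0.413,0.0786],"twist": -0.049},
    {"translation": [-0.63,-0.413,0.0786],"twist": -0.049},
    {"translation": [-0.63,-0.413,0.0786],"twist": -0.049},
    {"translation": [-0.63,-0.413,0.0786],"twist": -0.049},
    {"translation": [-0.63,-0.413,0.0786],"twist": -0.049},
    {"translation": [-0.63,-0.413,0.0786],"twist": -0.049},
  ],
  jaw=1,
)

```text
time: 3.55
ee_pos: [455.3, 297.8, 200.1]
eef_rot: [-0.347, -3.122, -0.0]
wrist_force: [-1.0, 1.5, -0.2]
opening: 0.997
```

```bash
python3 - <<'E'
from cell import r
s=r.read_state(); print(s['time'],s['ee_pos'],s['eef_rot'],s['wrist_force'],s['q'])
from h import *
x=R.from_rotvec(s['eef_rot']).as_matrix()[:,0]; y0=np.arctan2(-x[1],-x[0]); print(np.degrees(y0))
p=np.array([237.3,605.1,239.3])+Rt(np.radians(-21.4)).apply(np.array([-.63,-.413,.0786])*500);print(p)
print(plan(p,np.radians(-12.6),[685.5,-24.5,90],np.radians(-12.6)))
E
```

```text
3.55 [455.31192379 297.77345402 200.05984049] [-3.47068359e-01 -3.12224249e+00 -3.54781280e-04] [-0.95010617  1.51590253 -0.23919308] [ 5.23288617e-01  3.79041331e-01  1.88209843e+00  3.27694866e-04
  8.80415251e-01 -8.26305438e-01]
-12.685912331620955
[455.23552603 297.90078696 200.        ]
(array([-0.5901, -0.5288,  0.22  ]), np.float64(-0.0))
```

Request:
move_arm(
  moves=[
    {"translation": [-0.59,-0.529,0.1]},
    {"translation": [-0.59,-0.529,0.1]},
    {"translation": [-0.59,-0.529,0.1]},
    {"translation": [-0.59,-0.529,0.1]},
    {"translation": [-0.59,-0.529,0.1]},
    {"translation": [-0.59,-0.529,0.1]},
    {"translation": [-0.59,-0.529,0.1]},
    {"translation": [-0.59,-0.529,0.1]},
    {"translation": [-0.59,-0.529,0.1]},
    {"translation": [-0.59,-0.529,0.1]},
    {"translation": [-0.59,-0.529,0.1]},
    {"translation": [-0.59,-0.529,0.1]},
  ],
)

```text
invalid input
```

```bash
python3 - <<'E'
from cell import r,eyes
import cv2
from h import *
s=r.read_state(); print(s['time'],s['ee_pos'],s['eef_rot'],s['wrist_force'])
d=eyes.snapshot("wrist"); cv2.imwrite("pics/w1.png",d["image"][:,:,::-1])
for t in ["far_lip","empty_hole"]:
    print(t,[(round(x["confidence"],2),np.round(x["xyz"],1)) for x in eyes.tip_of(t,"wrist")[:2]])
E
```

```text
3.55 [455.31192379 297.77345402 200.05984049] [-3.47068359e-01 -3.12224249e+00 -3.54781280e-04] [-0.95010617  1.51590253 -0.23919308]
far_lip [(0.6, array([651.6, -21.8,  56.3]))]
empty_hole []
```

View pics/w1.png

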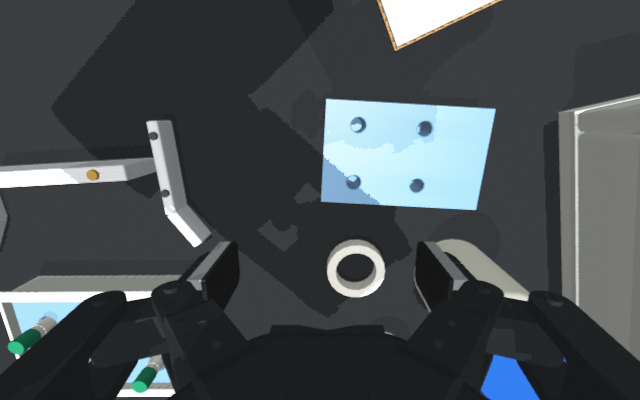

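Request:
move_arm(
  moves=[
    {"translation": [-0.59,-0.529,0.1],"twist": 0},
    {"translation": [-0.59,-0.529,0.1],"twist": 0},
    {"translation": [-0.59,-0.529,0.1],"twist": 0},
    {"translation": [-0.59,-0.529,0.1],"twist": 0},
    {"translation": [-0.59,-0.529,0.1],"twist": 0},
    {"translation": [-0.59,-0.529,0.1],"twist": 0},
    {"translation": [-0.59,-0.529,0.1],"twist": 0},
    {"translation": [-0.59,-0.529,0.1],"twist": 0},
    {"translation": [-0.59,-0.529,0.1],"twist": 0},
    {"translation": [-0.59,-0.529,0.1],"twist": 0},
    {"translation": [-0.59,-0.529,0.1],"twist": 0},
    {"translation": [-0.59,-0.529,0.1],"twist": 0},
  ],
)

```text
time: 4.7
ee_pos: [685.7, -24.4, 149.4]
eef_rot: [-0.345, -3.122, -0.0]
wrist_force: [-0.5, 0.2, 0.4]
opening: 1.0
```

```bash
python3 - <<'E'
from cell import r,eyes
import cv2
from h import *
s=r.read_state(); print(s['time'],s['ee_pos'],s['eef_rot'],s['wrist_force'])
d=eyes.snapshot("wrist"); cv2.imwrite("pics/w2.png",d["image"][:,:,::-1])
for t in ["far_lip","empty_hole"]:
    print(t,[(round(x["confidence"],2),np.round(x["xyz"],1)) for x in eyes.tip_of(t,"wrist")[:2]])
E
```

```text
4.7 [685.74155559 -24.43814451 149.38878808] [-3.45205922e-01 -3.12200120e+00 -1.65528915e-04] [-0.45124919  0.21871464  0.42029606]
far_lip [(0.73, array([654.8, -23.4,  51.4]))]
empty_hole [(0.94, array([594.9, -63.7,  43.6])), (0.67, array([547.5, -54. ,  -0.9]))]
```

View pics/w2.png

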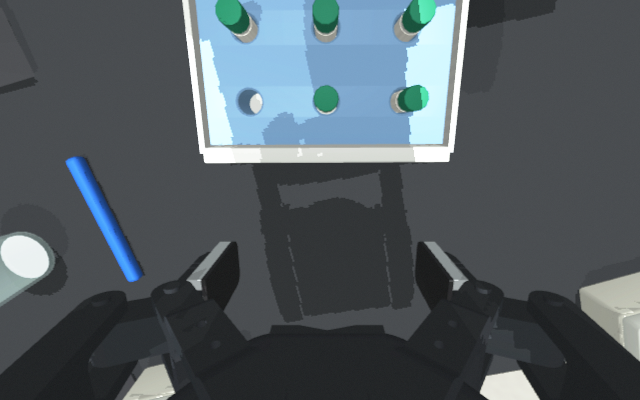

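```bash
cat >> h.py <<'E'
KW=np.array([[294.279,0,326.886],[0,294.279,197.265],[0,0,1]])
TW=np.array([[9.27759013e-04,9.65443134e-01,2.60612154e-01,65.2652337],[9.99999137e-01,-6.53225210e-04,-1.14003286e-03,-.0333],[-9.30398467e-04,2.60612986e-01,-9.65442907e-01,-134.031754],[0,0,0,1]])
def wpx(u,v,z,pos,rv):
    d=np.array([(u-KW[0,2])/KW[0,0],-(v-KW[1,2])/KW[1,1],-1.]); d=R.from_rotvec(rv).apply(TW[:3,:3]@d); o=pos+R.from_rotvec(rv).apply(TW[:3,3])
    return o+d*(z-o[2])/d[2]
E
python3 - <<'E'
from h import *
pos=np.array([685.74,-24.44,149.39]);rv=[-3.45205922e-01,-3.122,-1.6e-4]
L=wpx(452,155,50,pos,rv);Rr=wpx(203,156,50,pos,rv);print(L,Rr,(L+Rr)/2,np.degrees(np.arctan2(-(L-Rr)[0],(L-Rr)[1])),np.linalg.norm(L-Rr))
d=np.array([np.cos(.22),-np.sin(.22)]); print("tcp standoff",(pos[:2]-((L+Rr)/2)[:2])@d)
E
python3 -c "
import cv2;a=cv2.imread('pics/w2.png')[130:180,190:470];cv2.imwrite('pics/z4.png',cv2.resize(a,None,fx=2.8,fy=2.8,interpolation=cv2.INTER_CUBIC))"
```

```text
[671.29615363  80.46971784  50.        ] [ 629.17282954 -112.02259641   50.        ] [650.23449158 -15.77643928  50.        ] -12.343527153151403 197.04736861629044
tcp standoff 36.54038068965734
```

View pics/z4.png

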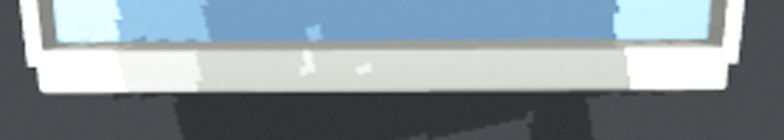

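```bash
python3 - <<'E'
from h import *
pos=np.array([685.74,-24.44,149.39]);rv=[-3.45205922e-01,-3.122,-1.6e-4]
L=wpx(190+728/2.8,162,50,pos,rv);Rr=wpx(190+38/2.8,163,50,pos,rv);print(L,Rr,(L+Rr)/2,np.degrees(np.arctan2(-(L-Rr)[0],(L-Rr)[1])),np.linalg.norm(L-Rr))
d=np.array([np.cos(.22),-np.sin(.22)]); print("tcp standoff",(pos[:2]-((L+Rr)/2)[:2])@d)
E
```

```text
[676.50731123  78.30567252  50.        ] [ 634.56864261 -113.38304903   50.        ] [655.53797692 -17.53868826  50.        ] -12.341015778248122 196.22287810767705
tcp standoff 30.980147948513032
```

Request:
move_arm(
  moves=[
    {"translation": [0,0,0.08],"twist": 0},
    {"translation": [0,0,0.15],"twist": 0},
    {"translation": [0,0,0.21],"twist": 0},
    {"translation": [0,0,0.244],"twist": 0},
    {"translation": [0,0,0.256],"twist": 0},
    {"translation": [0.008,0,0.256],"twist": 0},
    {"translation": [0.016,0,0.256],"twist": 0},
    {"translation": [0.022,0,0.256],"twist": 0},
    {"translation": [0.026,0,0.256],"twist": 0},
    {"translation": [0.028,0,0.256],"twist": 0},
  ],
)

```text
time: 5.68
ee_pos: [672.0, -21.4, 23.4]
eef_rot: [0.344, 3.121, 0.0]
wrist_force: [-0.0, 0.6, 0.2]
opening: 1.002
```

```bash
python3 - <<'E'
from cell import r,eyes
import cv2
from h import *
s=r.read_state(); print(s['time'],s['ee_pos'],s['eef_rot'],s['wrist_force'])
d=eyes.snapshot("wrist"); cv2.imwrite("pics/w3.png",d["image"][:,:,::-1])
E
```

```text
5.6833 [672.00103868 -21.42054113  23.42099098] [3.44181447e-01 3.12098545e+00 7.86689834e-05] [-0.0333822   0.64937694  0.16221825]
```

View pics/w3.png

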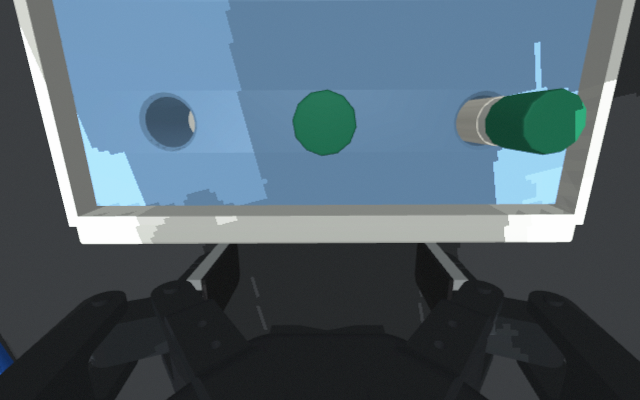

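Request:
move_arm(
  moves=[
    {"translation": [0.004,0,0],"twist": 0},
    {"translation": [0.008,0,0],"twist": 0},
    {"translation": [0.012,0,0],"twist": 0},
    {"translation": [0.016,0,0],"twist": 0},
    {"translation": [0.02,-0.0005,0],"twist": -0.001},
    {"translation": [0.025,-0.001,0],"twist": -0.0018},
    {"translation": [0.03,-0.0015,0],"twist": -0.0026},
    {"translation": [0.035,-0.002,0],"twist": -0.0034},
    {"translation": [0.04,-0.0025,0],"twist": -0.0042},
  ],
)

```text
time: 6.48
ee_pos: [652.0, -18.4, 22.2]
eef_rot: [0.324, 3.124, 0.0]
wrist_force: [5.6, 1.0, 0.7]
opening: 0.999
```

```bash
python3 - <<'E'
from cell import r,eyes
import cv2
from h import *
s=r.read_state(); print(s['time'],s['ee_pos'],s['eef_rot'],s['wrist_force'])
d=eyes.snapshot("wrist"); cv2.imwrite("pics/w4.png",d["image"][:,:,::-1])
E
```

```text
6.4833 [652.02957998 -18.38886624  22.16292575] [3.23579470e-01 3.12419703e+00 5.57052212e-05] [5.64940503 0.98541523 0.65865818]
```

View pics/w4.png

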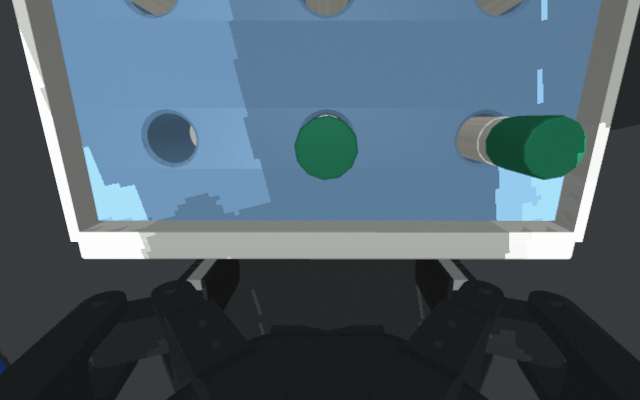

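Request:
move_arm(
  moves=[
    {"translation": [0.007,-0.0006,0],"twist": -0.0012},
    {"translation": [0.014,-0.0012,0],"twist": -0.0023},
    {"translation": [0.021,-0.0018,0],"twist": -0.0034},
    {"translation": [0.028,-0.0024,0],"twist": -0.0045},
    {"translation": [0.035,-0.003,0],"twist": -0.0056},
    {"translation": [0.042,-0.0036,0],"twist": -0.0068},
    {"translation": [0.049,-0.0042,0],"twist": -0.008},
    {"translation": [0.056,-0.0048,0],"twist": -0.0092},
    {"translation": [0.063,-0.0053,0],"twist": -0.0104},
    {"translation": [0.07,-0.0058,0],"twist": -0.0116},
    {"translation": [0.077,-0.0063,0],"twist": -0.0128},
    {"translation": [0.084,-0.0067,0],"twist": -0.0136},
  ],
)

```text
time: 7.53
ee_pos: [610.3, -13.1, 22.1]
eef_rot: [0.257, 3.13, -0.0]
wrist_force: [4.9, -0.5, 0.1]
opening: 0.997
```

```bash
python3 - <<'E'
from cell import r,eyes
import cv2
from h import *
s=r.read_state(); print(s['time'],s['ee_pos'],s['eef_rot'],s['wrist_force'])
d=eyes.snapshot("wrist"); cv2.imwrite("pics/w5.png",d["image"][:,:,::-1])
d=eyes.snapshot("top"); cv2.imwrite("pics/t5.png",d["image"][:,:,::-1]); a=d["image"][160:290,265:375,::-1]
d=eyes.snapshot("scene"); b=d["image"][125:245,265:385,::-1]
b=cv2.resize(b,None,fx=4,fy=4,interpolation=cv2.INTER_CUBIC)[:480]; a=cv2.resize(a,None,fx=3,fy=3,interpolation=cv2.INTER_CUBIC)
c=np.zeros((480,800,3),np.uint8); c[:390,:330]=a; c[:,330:]=b[:,:470]; cv2.imwrite("pics/c5.png",c)
E
```

```text
7.5333 [610.26963571 -13.08084712  22.14780789] [ 2.56743062e-01  3.13042070e+00 -3.40749308e-06] [ 4.85158251 -0.52681504  0.10260472]
```

View pics/c5.png

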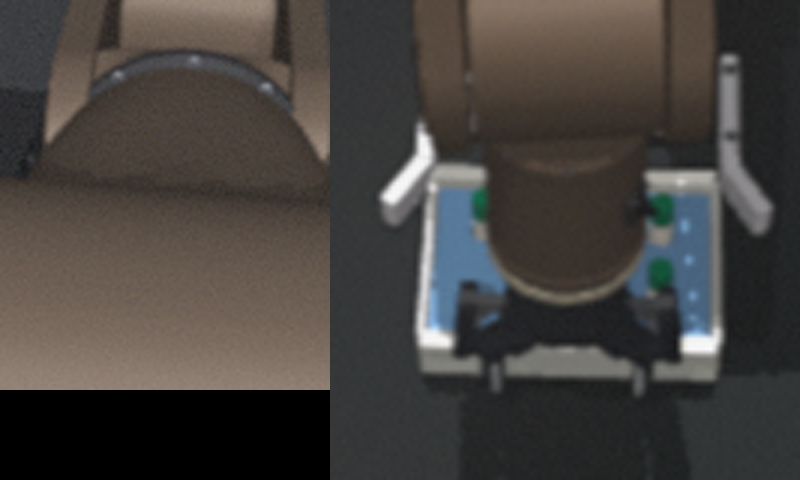

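View pics/w5.png

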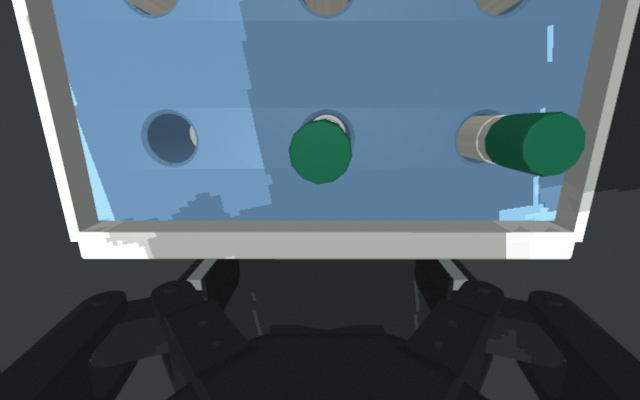

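```bash
python3 - <<'E'
import cv2
from h import *
d=np.array([.9866,-.1633]);n=np.array([.1633,.9866])
g=lambda x,y,z:px2w("scene",265+(x-330+.5)/4-.5,125+(y+.5)/4-.5,z)
for nm,x,y,z in [("nR",430,165,50),("nL",722,168,50),("fR",416,352,50),("fL",721,352,50)]:
    p=g(x,y,z);print(nm,p.round(1),(p[:2]@d).round(1),(p[:2]@n).round(1))
# predicted pixels of dock inner edge and tray from model
def P(s,l,z): return np.r_[s*d+l*n,z]
q=lambda s,l,z: ((w2px("scene",P(s,l,z))[0]-[265,125]+.5)*4-.5+[330,0]).round(0)
for l in(86.8,):
  print("tray",[q(520+a,l+b,50) for a,b in((-73,-100),(-73,100),(73,-100),(73,100))])
  print("bends",q(426,l-102.5,30),q(426,l+102.5,30),"tips",q(463,l-120.5,30),q(463,l+120.5,30))
E
python3 -c "
import cv2;a=cv2.imread('pics/c5.png')[90:250,370:800];cv2.imwrite('pics/z5.png',cv2.resize(a,None,fx=1.86,fy=1.86,interpolation=cv2.INTER_CUBIC))"
```

```text
nR [440.4 -89.   50. ] 449.1 -15.8
nL [470.2 112.1  50. ] 445.6 187.4
fR [ 589.4 -112.2   50. ] 599.8 -14.5
fL [615.9  86.6  50. ] 593.5 186.1
tray [array([434., 163.]), array([721., 170.]), array([419., 343.]), array([722., 351.])]
bends [434. 155.] [723. 162.] tips [405. 197.] [749. 206.]
```

View pics/z5.png

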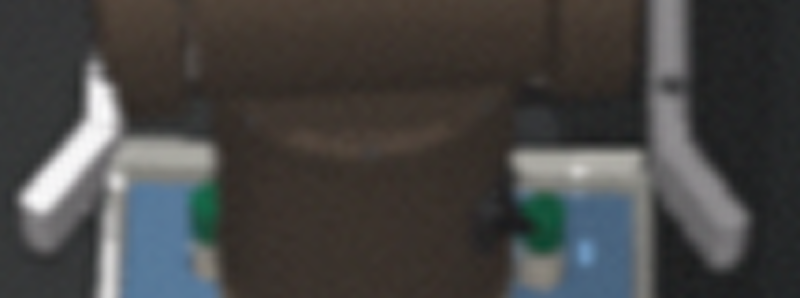

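Request:
move_arm(
  moves=[
    {"translation": [0.004,0,0],"twist": 0},
    {"translation": [0.008,0,0],"twist": 0},
    {"translation": [0.012,0,0],"twist": 0},
    {"translation": [0.016,0,0],"twist": 0},
    {"translation": [0.02,0,0],"twist": 0},
    {"translation": [0.024,0,0],"twist": 0},
    {"translation": [0.028,0,0],"twist": 0},
    {"translation": [0.032,0,0],"twist": 0},
    {"translation": [0.036,0,0],"twist": 0},
    {"translation": [0.04,0,0],"twist": 0},
    {"translation": [0.044,0,0],"twist": 0},
    {"translation": [0.048,0,0],"twist": 0},
  ],
)

```text
time: 8.68
ee_pos: [586.2, -9.1, 22.0]
eef_rot: [-0.257, -3.131, -0.0]
wrist_force: [4.1, -0.5, -1.4]
opening: 1.001
```

```bash
python3 - <<'E'
from cell import r,eyes
import cv2
from h import *
s=r.read_state(); print(s['time'],s['ee_pos'],s['eef_rot'],s['wrist_force'],s['wrist_torque'])
d=eyes.snapshot("wrist"); cv2.imwrite("pics/w6.png",d["image"][:,:,::-1])
E
```

```text
8.6833 [586.24983061  -9.12546242  22.00206716] [-2.57189892e-01 -3.13102781e+00 -7.74298067e-07] [ 4.09060723 -0.47569761 -1.3747896 ] [-0.09941028 -0.5679211  -0.0630007 ]
```

View pics/w6.png

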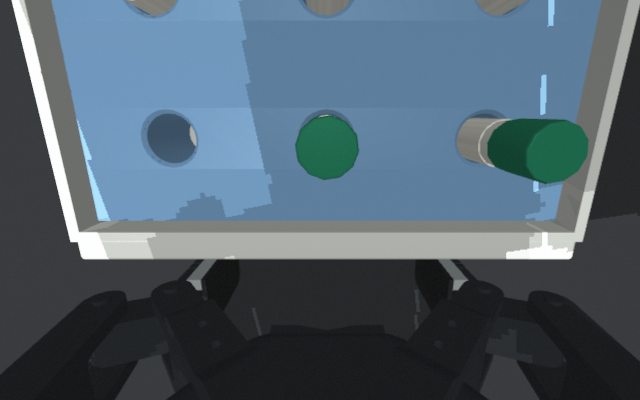

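Request:
move_arm(
  moves=[
    {"translation": [0.003,0,0],"twist": 0},
    {"translation": [0.006,0,0],"twist": 0},
    {"translation": [0.009,0,0],"twist": 0},
    {"translation": [0.012,0,0],"twist": 0},
    {"translation": [0.015,0,0],"twist": 0},
    {"translation": [0.018,0,0],"twist": 0},
  ],
)

```text
time: 9.23
ee_pos: [577.4, -7.7, 22.0]
eef_rot: [0.257, 3.131, 0.0]
wrist_force: [4.2, -1.4, -0.9]
opening: 0.998
```

Request:
move_arm(
  moves=[
    {"translation": [0.003,0,0],"twist": 0},
    {"translation": [0.006,0,0],"twist": 0},
    {"translation": [0.009,0,0],"twist": 0},
    {"translation": [0.012,0,0],"twist": 0},
    {"translation": [0.015,0,0],"twist": 0},
    {"translation": [0.018,0,0],"twist": 0},
  ],
)

```text
time: 9.73
ee_pos: [568.5, -6.2, 22.0]
eef_rot: [-0.257, -3.131, -0.0]
wrist_force: [3.6, -0.8, -1.8]
opening: 1.0
```

Request:
move_arm(
  moves=[
    {"translation": [0.002,0,0],"twist": 0},
    {"translation": [0.004,0,0],"twist": 0},
    {"translation": [0.006,0,0],"twist": 0},
    {"translation": [0.008,0,0],"twist": 0},
    {"translation": [0.01,0,0],"twist": 0},
    {"translation": [0.012,0,0],"twist": 0},
    {"translation": [0.014,0,0],"twist": 0},
    {"translation": [0.016,0,0],"twist": 0},
    {"translation": [0.018,0,0],"twist": 0},
  ],
)

```text
time: 10.48
ee_pos: [559.8, -4.8, 22.0]
eef_rot: [0.257, 3.131, -0.0]
wrist_force: [3.3, -0.3, -1.6]
opening: 0.998
```

Request:
move_arm(
  moves=[
    {"translation": [0.001,0,0],"twist": 0},
    {"translation": [0.002,0,0],"twist": 0},
    {"translation": [0.003,0,0],"twist": 0},
    {"translation": [0.004,0,0],"twist": 0},
    {"translation": [0.005,0,0],"twist": 0},
    {"translation": [0.006,0,0],"twist": 0},
    {"translation": [0.007,0,0],"twist": 0},
    {"translation": [0.008,0,0],"twist": 0},
    {"translation": [0.009,0,0],"twist": 0},
    {"translation": [0.01,0,0],"twist": 0},
    {"translation": [0.011,0,0],"twist": 0},
    {"translation": [0.012,0,0],"twist": 0},
  ],
)

```text
time: 11.48
ee_pos: [553.8, -3.8, 22.0]
eef_rot: [-0.257, -3.131, 0.0]
wrist_force: [3.9, -1.1, -1.2]
opening: 1.003
```

```bash
python3 - <<'E'
from cell import r,eyes
import cv2
from h import *
s=r.read_state(); print(s['time'],s['ee_pos'],s['wrist_force'],s['wrist_torque'])
d=eyes.snapshot("wrist"); cv2.imwrite("pics/w7.png",d["image"][:,:,::-1])
d=eyes.snapshot("scene"); b=d["image"][100:230,265:385,::-1]
cv2.imwrite("pics/c7.png",cv2.resize(b,None,fx=4.5,fy=4.5,interpolation=cv2.INTER_CUBIC))
E
```

```text
11.4833 [553.84638579  -3.76695834  21.98622282] [ 3.89202036 -1.10829242 -1.22337858] [-0.1313945  -0.49764084  0.01006122]
```

View pics/w7.png

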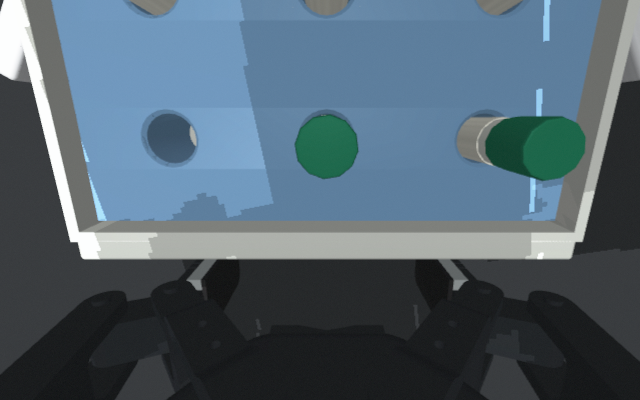

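View pics/c7.png

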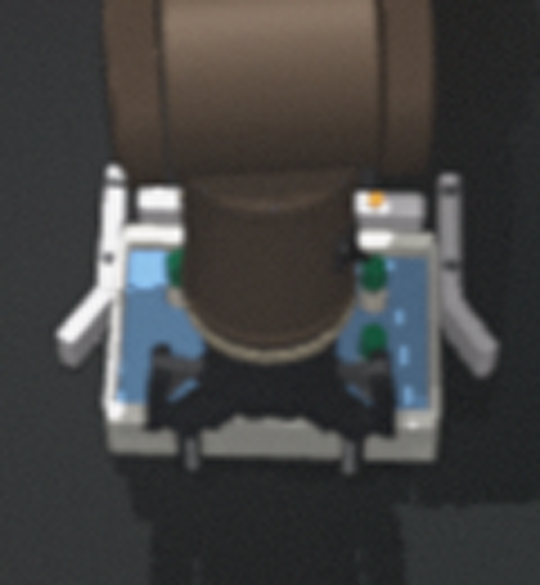

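Request:
move_arm(
  moves=[
    {"translation": [0.001,0,0],"twist": 0},
    {"translation": [0.002,0,0],"twist": 0},
    {"translation": [0.003,0,0],"twist": 0},
    {"translation": [0.004,0,0],"twist": 0},
  ],
)

```text
time: 11.92
ee_pos: [551.9, -3.4, 22.0]
eef_rot: [0.257, 3.131, 0.0]
wrist_force: [3.4, -0.6, -2.1]
opening: 0.994
```

Request:
move_arm(
  moves=[
    {"translation": [0.0006,0,0],"twist": 0},
    {"translation": [0.0012,0,0],"twist": 0},
  ],
)

```text
time: 12.08
ee_pos: [551.3, -3.3, 22.0]
eef_rot: [0.257, 3.131, 0.0]
wrist_force: [3.9, -0.0, -2.4]
opening: 1.0
```

Request:
move_arm(
  moves=[
    {"translation": [0.0006,0,0],"twist": 0},
    {"translation": [0.0012,0,0],"twist": 0},
  ],
)

```text
time: 12.25
ee_pos: [550.7, -3.3, 22.0]
eef_rot: [0.257, 3.131, -0.0]
wrist_force: [2.6, -1.2, -1.7]
opening: 1.003
```

Request:
move_arm(
  moves=[
    {"translation": [0.0006,0,0],"twist": 0},
    {"translation": [0.0012,0,0],"twist": 0},
  ],
)

```text
time: 12.42
ee_pos: [550.1, -3.2, 22.0]
eef_rot: [0.257, 3.131, -0.0]
wrist_force: [4.2, -0.6, -1.6]
opening: 1.003
```

Request:
move_arm(
  moves=[
    {"translation": [0.0006,0,0],"twist": 0},
    {"translation": [0.0012,0,0],"twist": 0},
  ],
)

```text
time: 12.58
ee_pos: [549.5, -3.1, 22.0]
eef_rot: [-0.257, -3.131, 0.0]
wrist_force: [3.6, -0.1, -1.6]
opening: 1.001
```

Request:
move_arm(
  moves=[
    {"translation": [0.0006,0,0],"twist": 0},
    {"translation": [0.0012,0,0],"twist": 0},
  ],
)

```text
time: 12.75
ee_pos: [548.9, -3.0, 22.0]
eef_rot: [-0.257, -3.131, 0.0]
wrist_force: [3.7, 0.2, -2.2]
opening: 0.996
```

Request:
move_arm(
  moves=[
    {"translation": [0.0006,0,0],"twist": 0},
    {"translation": [0.0012,0,0],"twist": 0},
  ],
)

```text
time: 12.92
ee_pos: [548.4, -2.9, 22.0]
eef_rot: [0.257, 3.131, -0.0]
wrist_force: [2.7, -0.9, -2.5]
opening: 1.001
```

Request:
move_arm(
  moves=[
    {"translation": [0.0006,0,0],"twist": 0},
    {"translation": [0.0012,0,0],"twist": 0},
  ],
)

```text
time: 13.08
ee_pos: [547.8, -2.8, 22.0]
eef_rot: [0.257, 3.131, -0.0]
wrist_force: [3.8, -0.9, -1.3]
opening: 1.001
```

Request:
move_arm(
  moves=[
    {"translation": [0.0006,0,0],"twist": 0},
    {"translation": [0.0012,0,0],"twist": 0},
  ],
)

```text
time: 13.25
ee_pos: [547.2, -2.7, 22.0]
eef_rot: [-0.257, -3.131, -0.0]
wrist_force: [3.4, -0.2, -1.3]
opening: 1.001
```

Request:
move_arm(
  moves=[
    {"translation": [0.0006,0,0],"twist": 0},
    {"translation": [0.0012,0,0],"twist": 0},
  ],
)

```text
time: 13.42
ee_pos: [546.6, -2.6, 22.0]
eef_rot: [-0.257, -3.131, 0.0]
wrist_force: [4.3, -0.5, -1.2]
opening: 1.002
```

Request:
move_arm(
  moves=[
    {"translation": [0.0006,0,0],"twist": 0},
    {"translation": [0.0012,0,0],"twist": 0},
  ],
)

```text
time: 13.58
ee_pos: [545.9, -2.5, 22.0]
eef_rot: [-0.257, -3.131, 0.0]
wrist_force: [3.5, -1.2, -1.3]
opening: 1.002
```

Request:
move_arm(
  moves=[
    {"translation": [0.0006,0,0],"twist": 0},
    {"translation": [0.0012,0,0],"twist": 0},
  ],
)

```text
time: 13.75
ee_pos: [545.9, -2.4, 22.1]
eef_rot: [0.257, 3.13, 0.0]
wrist_force: [7.1, 0.0, -3.3]
opening: 1.003
```

Request:
move_arm(
  moves=[
    {"translation": [0.0005,0,0],"twist": 0},
    {"translation": [0.001,0,0],"twist": 0},
  ],
)

```text
time: 13.92
ee_pos: [545.8, -2.4, 22.1]
eef_rot: [0.257, 3.129, -0.0]
wrist_force: [7.5, -1.3, -4.1]
opening: 1.0
```

Request:
move_arm(
  moves=[
    {"translation": [0.0005,0,0],"twist": 0},
    {"translation": [0.001,0,0],"twist": 0},
    {"translation": [0.001,0,0],"twist": 0},
  ],
)

```text
time: 14.17
ee_pos: [545.9, -2.3, 22.3]
eef_rot: [0.257, 3.128, -0.0]
wrist_force: [9.0, -2.0, -3.7]
opening: 1.002
```

Request:
move_arm(
  moves=[
    {"translation": [0.001,0,0],"twist": 0},
    {"translation": [0.002,0,0],"twist": 0},
    {"translation": [0.002,0,0],"twist": 0},
  ],
)

```text
time: 14.42
ee_pos: [545.9, -2.3, 22.5]
eef_rot: [0.257, 3.127, -0.0]
wrist_force: [11.5, -3.7, -4.0]
opening: 1.0
```

Request:
move_arm(
  moves=[
    {"translation": [0.001,0,0],"twist": 0},
    {"translation": [0.0014,0,0],"twist": 0},
    {"translation": [0.0014,0,0],"twist": 0},
    {"translation": [0.0014,0,0],"twist": 0},
    {"translation": [0.0014,0,0],"twist": 0},
    {"translation": [0.0014,0,0],"twist": 0},
    {"translation": [0.0014,0,0],"twist": 0},
    {"translation": [0.0014,0,0],"twist": 0},
    {"translation": [0.0014,0,0],"twist": 0},
    {"translation": [0.0014,0,0],"twist": 0},
    {"translation": [0.0014,0,0],"twist": 0},
    {"translation": [0.0014,0,0],"twist": 0},
  ],
)

```text
time: 15.42
ee_pos: [545.8, -2.3, 22.7]
eef_rot: [0.257, 3.126, -0.0]
wrist_force: [14.3, -2.9, -3.3]
opening: 0.998
```

```bash
python3 - <<'E'
from cell import r,eyes
import cv2
from h import *
s=r.read_state(); print(s['time'],s['ee_pos'],s['eef_rot'],s['wrist_force'],s['wrist_torque'])
d=eyes.snapshot("wrist"); cv2.imwrite("pics/w8.png",d["image"][:,:,::-1])
d=eyes.snapshot("scene"); b=d["image"][100:230,265:385,::-1]
cv2.imwrite("pics/c8.png",cv2.resize(b,None,fx=4.5,fy=4.5,interpolation=cv2.INTER_CUBIC))
E
```

```text
15.4167 [545.81091318  -2.31179032  22.68313134] [ 2.56637772e-01  3.12555543e+00 -6.46971654e-05] [14.30628269 -2.9390949  -3.2908632 ] [-0.50905046 -2.10966206  0.09347025]
```

View pics/w8.png

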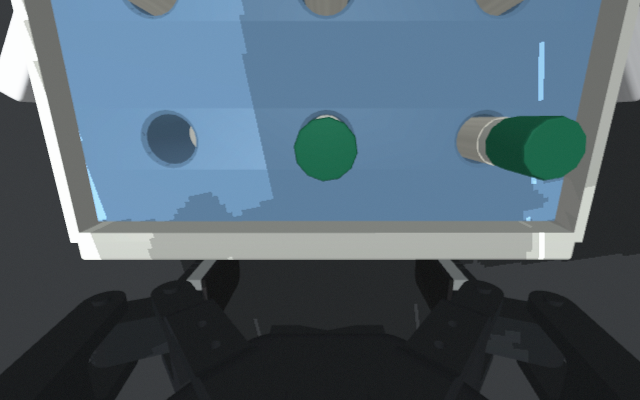

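View pics/c8.png

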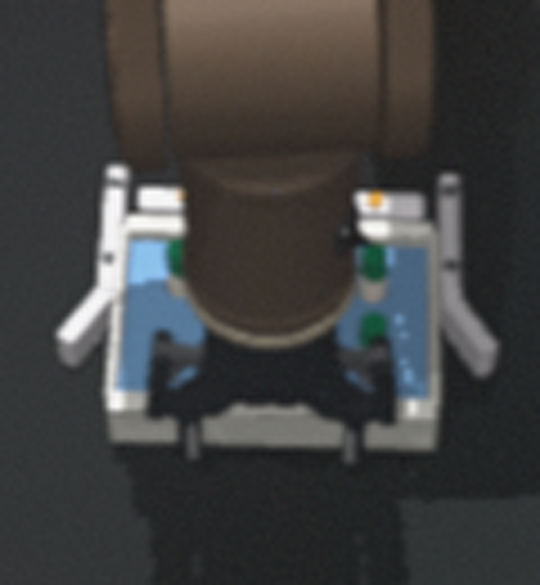

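Request:
move_arm(
  moves=[
    {"translation": [-0.003,0,0],"twist": 0},
    {"translation": [-0.006,0,0],"twist": 0},
    {"translation": [-0.02,0,0],"twist": 0},
    {"translation": [-0.04,0,0],"twist": 0},
    {"translation": [-0.04,0,-0.06],"twist": 0},
    {"translation": [-0.04,0,-0.14],"twist": 0},
    {"translation": [-0.04,0,-0.22],"twist": 0},
    {"translation": [-0.04,0,-0.26],"twist": 0},
    {"translation": [-0.04,0,-0.26],"twist": 0},
    {"translation": [-0.04,0,-0.26],"twist": 0},
  ],
  jaw=0.6,
)

```text
time: 16.35
ee_pos: [563.6, -5.3, 153.3]
eef_rot: [0.257, 3.129, 0.0]
wrist_force: [-1.0, 0.5, -0.4]
opening: 0.601
```

```bash
python3 - <<'E'
from cell import r,eyes
import cv2
from h import *
s=r.read_state(); print(s['time'],s['ee_pos'],s['eef_rot'],s['wrist_force'],s['opening'])
d=eyes.snapshot("wrist"); cv2.imwrite("pics/w9.png",d["image"][:,:,::-1])
for t in ["far_lip","empty_hole"]:
    print(t,[(round(x["confidence"],2),np.round(x["xyz"],1)) for x in eyes.tip_of(t,"wrist")[:2]])
m=d["image"]; cv2.imwrite("pics/z9.png",cv2.resize(m[:200,180:480,::-1],None,fx=2.6,fy=2.6,interpolation=cv2.INTER_CUBIC))
E
```

```text
16.35 [563.61745332  -5.2983798  153.34224713] [2.57138125e-01 3.12864087e+00 1.37908873e-04] [-0.96275932  0.47808809 -0.436162  ] 0.6011582458534874
far_lip [(0.95, array([536.4,  -5.4,  51.2]))]
empty_hole [(0.92, array([476.8, -49.2,  45.8])), (0.72, array([427.9, -43.6,  -2.2]))]
```

View pics/z9.png

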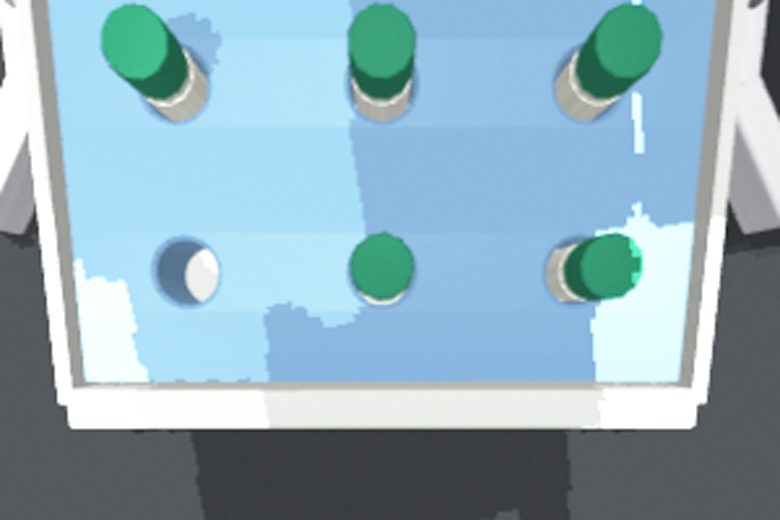

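```bash
python3 - <<'E'
from h import *
pos=np.array([563.62,-5.30,153.34]);rv=[0.257138125,3.12864087,1.379e-4]
f=lambda x,y,z:wpx(180+(x+.5)/2.6-.5,(y+.5)/2.6-.5,z,pos,rv)
print("hole",f(187,271,42))
L=f(696,427,50);Rr=f(68,428,50);print(L,Rr,(L+Rr)/2,np.degrees(np.arctan2(-(L-Rr)[0],(L-Rr)[1])))
m=(L+Rr)/2;y=np.radians(-9.4);dx=np.array([np.cos(y),np.sin(y)]);n=np.array([-np.sin(y),np.cos(y)])
print("hole from lip",m[:2]-47*dx-60*n)
print("d plate f" ,f(382,300,42))
# tube at stand
for tgt in ([500,-286,150],): print(plan(pos,y,tgt,y))
E
```

```text
hole [479.29106825 -51.75679675  42.        ]
[550.98032792  96.08291469  50.        ] [519.46542904 -97.15567764  50.        ] [535.22287848  -0.53638147  50.        ] -9.262707328542884
hole from lip [479.05442915 -52.05439094]
d plate f [497.39159182   5.66787239  42.        ]
(array([ 0.0338, -0.5746,  0.0067]), np.float64(-0.0))
```

```bash
python3 - <<'E'
from h import *
y=np.radians(-9.4);print(plan([563.6,-5.3,153],y,[539.5,-292.5,150],y))
E
```

```text
(array([-0.0463, -0.5746,  0.006 ]), np.float64(-0.0))
```

Request:
move_arm(
  moves=[
    {"translation": [-0.046,-0.575,0.006],"twist": 0},
    {"translation": [-0.046,-0.575,0.006],"twist": 0},
    {"translation": [-0.046,-0.575,0.006],"twist": 0},
    {"translation": [-0.046,-0.575,0.006],"twist": 0},
    {"translation": [-0.046,-0.575,0.006],"twist": 0},
    {"translation": [-0.046,-0.575,0.006],"twist": 0},
    {"translation": [-0.046,-0.575,0.006],"twist": 0},
    {"translation": [-0.046,-0.575,0.006],"twist": 0},
    {"translation": [-0.046,-0.575,0.006],"twist": 0},
    {"translation": [-0.046,-0.575,0.006],"twist": 0},
  ],
)

```text
time: 17.33
ee_pos: [537.4, -292.1, 147.6]
eef_rot: [-0.258, -3.129, -0.002]
wrist_force: [-0.0, -0.1, 0.3]
opening: 0.6
```

```bash
python3 - <<'E'
from cell import r,eyes
import cv2
from h import *
s=r.read_state(); print(s['time'],s['ee_pos'],s['eef_rot'],s['wrist_force'],s['opening'])
d=eyes.snapshot("wrist"); m=d["image"]; cv2.imwrite("pics/w10.png",m[:,:,::-1])
d=eyes.snapshot("scene"); cv2.imwrite("pics/s10.png",d["image"][:,:,::-1])
for t in ["tube","stand"]:
  for c in ["wrist","scene"]:
    print(t,c,[(round(x["confidence"],2),np.round(x["xyz"],1)) for x in eyes.tip_of(t,c)[:3]])
cv2.imwrite("pics/z10.png",cv2.resize(m[0:260,200:460,::-1],None,fx=2.3,fy=2.3,interpolation=cv2.INTER_CUBIC))
E
```

```text
17.3333 [ 537.44691262 -292.14900002  147.64355154] [-2.58458119e-01 -3.12865132e+00 -2.13658870e-03] [-0.02497563 -0.14200623  0.3492562 ] 0.5998617707419617
tube wrist [(0.76, array([ 499.3, -290.1,    6.8]))]
tube scene [(0.63, array([432.1,  13.8,   3.1])), (0.61, array([ 501.2, -282.6,    1.5])), (0.61, array([484.9,   6.3,   7.3]))]
stand wrist [(0.92, array([ 503.7, -286.1,    2.6]))]
stand scene [(0.92, array([ 498.8, -286.4,    2.2]))]
```

View pics/z10.png

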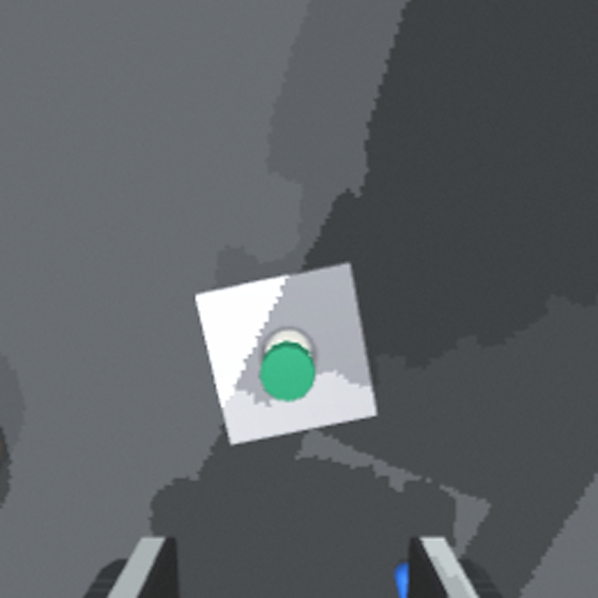

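View pics/s10.png

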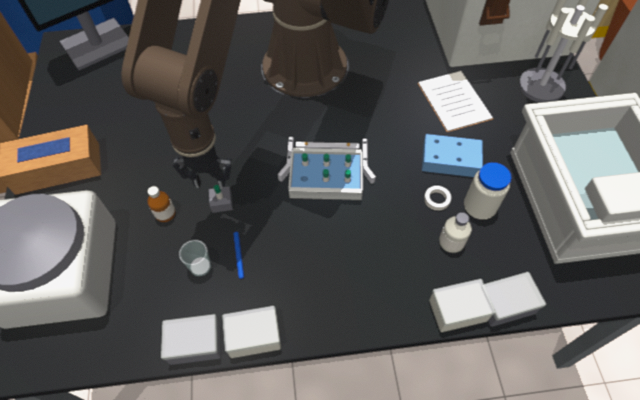

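```bash
python3 - <<'E'
from h import *
pos=np.array([537.447,-292.149,147.644]);rv=[-2.58458119e-01,-3.12865132e+00,-2.13658870e-03]
f=lambda x,y,z:wpx(200+(x+.5)/2.3-.5,(y+.5)/2.3-.5,z,pos,rv)
print("cap",f(287,371,80)); c=[f(*p,34) for p in((195,295),(350,263),(377,415),(231,443))]; print("stand",np.mean(c,0),[np.linalg.norm(c[i]-c[i-1]).round(1) for i in range(4)])
y=np.radians(-9.4); print(plan(pos,y,[*f(287,371,80)[:2],56],y))
E
```

```text
cap [ 500.95531243 -287.47715892   80.        ]
stand [ 501.99453953 -287.44175423   34.        ] [np.float64(55.6), np.float64(56.1), np.float64(55.8), np.float64(55.8)]
(array([ 0.0735, -0.0027,  0.1833]), np.float64(-0.0))
```

Request:
move_arm(
  moves=[
    {"translation": [0.0735,-0.003,0.0],"twist": 0},
    {"translation": [0.0735,-0.003,0.06],"twist": 0},
    {"translation": [0.0735,-0.003,0.12],"twist": 0},
    {"translation": [0.0735,-0.003,0.16],"twist": 0},
    {"translation": [0.0735,-0.003,0.183],"twist": 0},
    {"translation": [0.0735,-0.003,0.183],"twist": 0},
    {"translation": [0.0735,-0.003,0.183],"twist": 0},
  ],
)

```text
time: 18.22
ee_pos: [501.9, -287.8, 57.6]
eef_rot: [-0.256, -3.131, -0.0]
wrist_force: [-0.1, 0.2, -0.3]
opening: 0.603
```

```bash
python3 - <<'E'
from cell import r,eyes
import cv2
from h import *
s=r.read_state(); print(s['time'],s['ee_pos'],s['eef_rot'],s['wrist_force'],s['opening'])
d=eyes.snapshot("wrist"); m=d["image"]; cv2.imwrite("pics/w11.png",m[:,:,::-1])
E
```

```text
18.2167 [ 501.93336253 -287.81233466   57.61596643] [-2.56439482e-01 -3.13060005e+00 -4.34601072e-04] [-0.06073228  0.22237267 -0.28513485] 0.6026424237480024
```

View pics/w11.png

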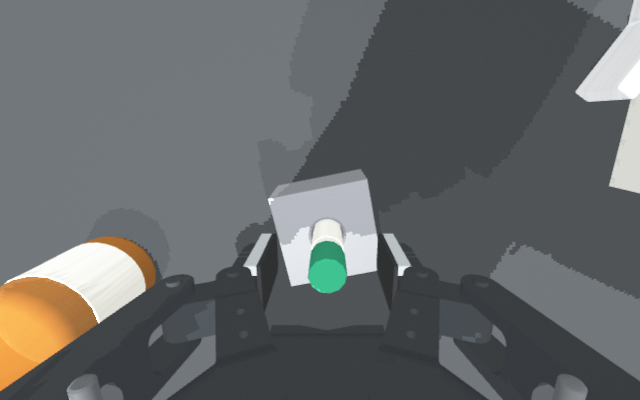

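Request:
move_arm(
  moves=[
    {"translation": [0,0,0.002],"twist": 0},
    {"translation": [0,0,0.003],"twist": 0},
    {"translation": [0,0,0.003],"twist": 0},
    {"translation": [0,0,0.003],"twist": 0},
    {"translation": [0,0,0.003],"twist": 0},
    {"translation": [0,0,0.003],"twist": 0},
    {"translation": [0,0,0.003],"twist": 0},
    {"translation": [0,0,0.003],"twist": 0},
    {"translation": [0,0,0.003],"twist": 0},
    {"translation": [0,0,0.003],"twist": 0},
  ],
  jaw=0,
  newtons=30,
)

```text
time: 19.1
ee_pos: [502.3, -288.4, 56.8]
eef_rot: [0.257, 3.13, -0.001]
wrist_force: [-0.5, 0.0, 7.3]
opening: 0.185
```

Request:
move_arm(
  moves=[
    {"translation": [0,0,-0.01],"twist": 0},
    {"translation": [0,0,-0.04],"twist": 0},
    {"translation": [0,0,-0.1],"twist": 0},
    {"translation": [0,0,-0.16],"twist": 0},
    {"translation": [0,0,-0.2],"twist": 0},
    {"translation": [0,0,-0.2],"twist": 0},
    {"translation": [0,0,-0.2],"twist": 0},
  ],
)

```text
time: 19.68
ee_pos: [502.4, -288.5, 157.6]
eef_rot: [0.257, 3.129, -0.002]
wrist_force: [0.2, 0.1, -0.8]
opening: 0.189
```

```bash
python3 - <<'E'
from cell import r,eyes
import cv2
from h import *
s=r.read_state(); print(s['time'],s['ee_pos'],s['eef_rot'],s['wrist_force'],s['opening'])
d=eyes.snapshot("wrist"); m=d["image"]; cv2.imwrite("pics/w12.png",m[:,:,::-1])
d=eyes.snapshot("scene"); cv2.imwrite("pics/s12.png",cv2.resize(d["image"][120:220,150:270,::-1],None,fx=5,fy=5,interpolation=cv2.INTER_CUBIC))
E
```

```text
19.6833 [ 502.36977724 -288.48686123  157.55842045] [ 2.57002190e-01  3.12859792e+00 -2.10956534e-03] [ 0.21881245  0.10576588 -0.76962707] 0.18923566371858672
```

View pics/w12.png

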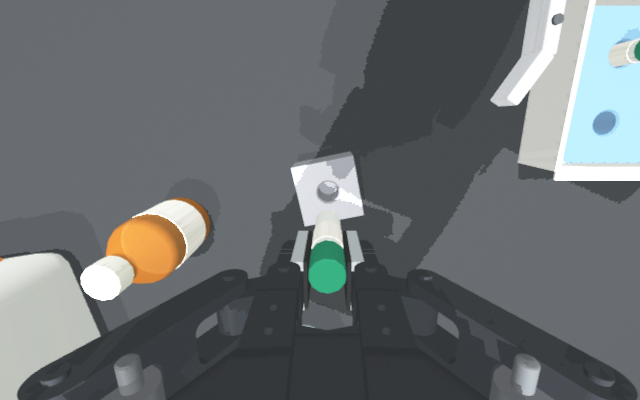

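View pics/s12.png

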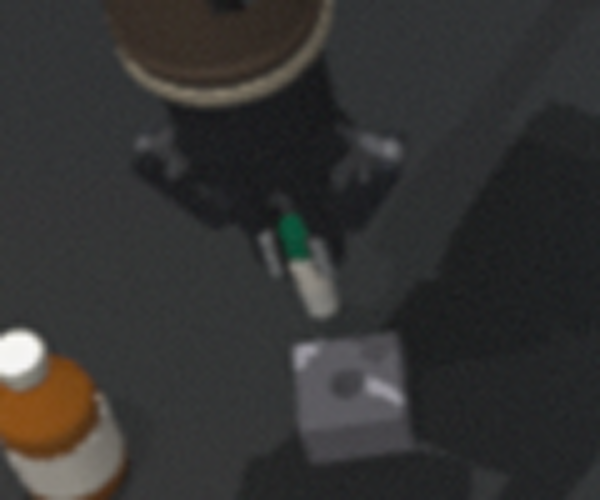

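```bash
python3 - <<'E'
import cv2
from h import *
a=cv2.imread("pics/w12.png")[150:310,270:390]; cv2.imwrite("pics/z12.png",cv2.resize(a,None,fx=5,fy=5,interpolation=cv2.INTER_CUBIC)[:,:])
def tool(u,v,z):
    d=TW[:3,:3]@np.array([(u-KW[0,2])/KW[0,0],-(v-KW[1,2])/KW[1,1],-1.]);o=TW[:3,3];return o+d*(z-o[2])/d[2]
print(tool(327,268,-23.2),tool(328,222,51.8),tool(328,218,51.8))
def proj(P):
    c=TW[:3,:3].T@(np.array(P)-TW[:3,3]); return KW[0,0]*c[0]/-c[2]+KW[0,2],KW[1,1]*-c[1]/-c[2]+KW[1,2]
for x in(-2,0,2):print(x,proj([x,0,-23.2]),proj([x,0,51.8]),proj([x+8,0,51.8]))
E
```

```text
[  4.78253221   0.17348867 -23.2       ] [-2.04477481  0.94761558 51.8       ] [ 0.78189922  0.94220441 51.8       ]
-2 (np.float64(326.57354478615383), np.float64(282.4696373490873)) (np.float64(326.5841549676515), np.float64(221.93608343632434)) (np.float64(326.5921344512324), np.float64(210.5356171454075))
0 (np.float64(326.5766346872074), np.float64(278.2457386975584)) (np.float64(326.58613395756174), np.float64(219.1086563813423)) (np.float64(326.59415607439917), np.float64(207.64727900522243))
2 (np.float64(326.5797506719699), np.float64(273.9861835827945)) (np.float64(326.58812347845594), np.float64(216.26618347443022)) (np.float64(326.5961885711435), np.float64(204.74340554212236))
```

View pics/z12.png

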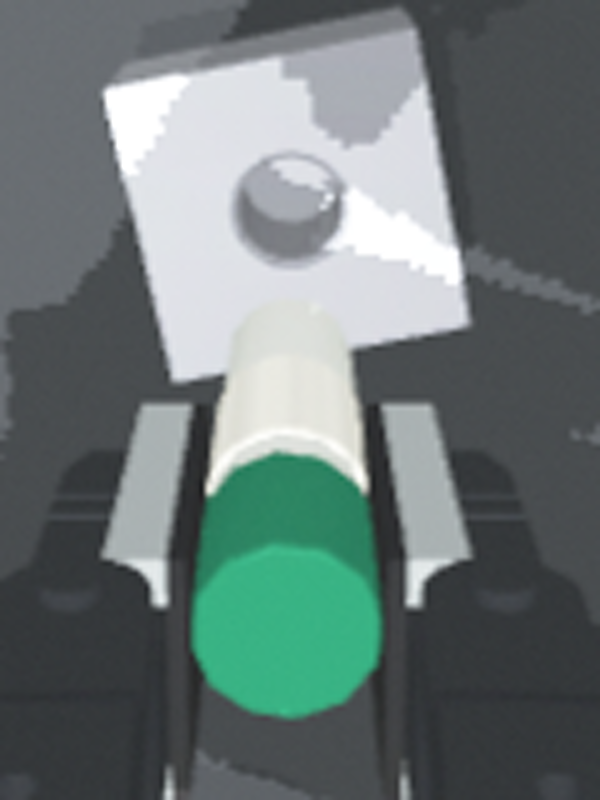

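```bash
python3 - <<'E'
from h import *
pos=np.array([502.37,-288.487,157.558]);rv=[2.57002190e-01,3.12859792e+00,-2.10956534e-03]
c=lambda x,y,z:wpx(270+(x+.5)/5-.5,150+(y+.5)/5-.5,z,pos,rv)
print("standhole",c(290,209,34)); print("corners",np.mean([c(*p,34) for p in((104,90),(418,27),(470,322),(174,380))],0))
print("foot",c(292,302,106),"Rot",R.from_rotvec(rv).as_matrix()[:,2])
y=np.radians(-9.4)
print("to", plan(pos,y,[479.6,-52.9,157],y))
E
```

```text
standhole [ 501.61243603 -287.58224157   34.        ]
corners [ 501.62929951 -287.31647879   34.        ]
foot [ 496.2743429  -286.59541677  106.        ] Rot [ 0.00233762 -0.00154059 -0.99999608]
to (array([0.1219, 0.4574, 0.0011]), np.float64(-0.0))
```

Request:
move_arm(
  moves=[
    {"translation": [0.1229,0.4572,0],"twist": 0},
    {"translation": [0.1229,0.4572,0],"twist": 0},
    {"translation": [0.1229,0.4572,0],"twist": 0},
    {"translation": [0.1229,0.4572,0],"twist": 0},
    {"translation": [0.1229,0.4572,0],"twist": 0},
    {"translation": [0.1229,0.4572,0],"twist": 0},
    {"translation": [0.1229,0.4572,0],"twist": 0},
    {"translation": [0.1229,0.4572,0],"twist": 0},
    {"translation": [0.1229,0.4572,0.04],"twist": 0},
    {"translation": [0.1229,0.4572,0.08],"twist": 0},
    {"translation": [0.1229,0.4572,0.08],"twist": 0},
    {"translation": [0.1229,0.4572,0.08],"twist": 0},
  ],
)

```text
time: 20.78
ee_pos: [477.6, -53.3, 115.1]
eef_rot: [-0.259, -3.128, -0.0]
wrist_force: [0.2, 0.9, -0.0]
opening: 0.19
```

```bash
python3 - <<'E'
from cell import r,eyes
import cv2
from h import *
s=r.read_state(); print(s['time'],s['ee_pos'],s['eef_rot'],s['wrist_force'],s['opening'])
print("tool z axis",R.from_rotvec(s['eef_rot']).as_matrix()[:,2])
d=eyes.snapshot("wrist"); m=d["image"]; cv2.imwrite("pics/w13.png",cv2.resize(m[120:300,230:430,::-1],None,fx=3.3,fy=3.3,interpolation=cv2.INTER_CUBIC))
d=eyes.snapshot("scene"); cv2.imwrite("pics/s13.png",cv2.resize(d["image"][100:220,260:390,::-1],None,fx=4.8,fy=4.8,interpolation=cv2.INTER_CUBIC))
E
```

```text
20.7833 [477.62182479 -53.27004904 115.13059842] [-2.58629688e-01 -3.12797720e+00 -2.66003957e-04] [ 0.23668303  0.8910053  -0.02854633] 0.18992531901897175
tool z axis [-2.91757881e-03  4.11313503e-04 -9.99995659e-01]
```

View pics/w13.png

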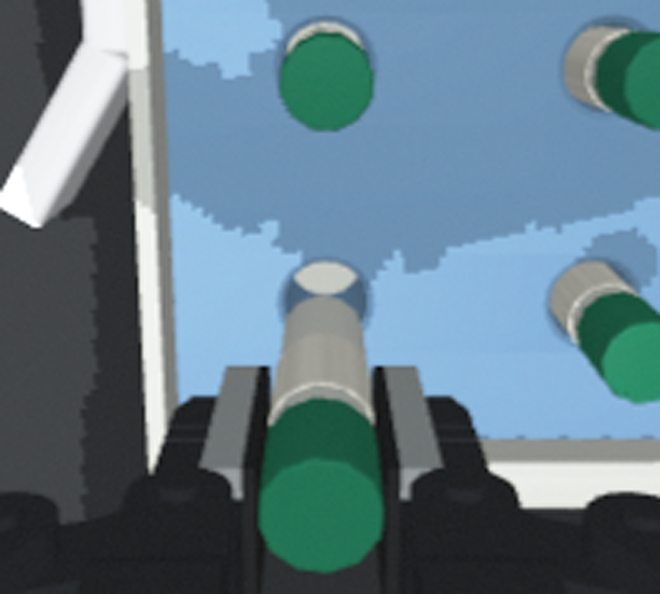

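View pics/s13.png

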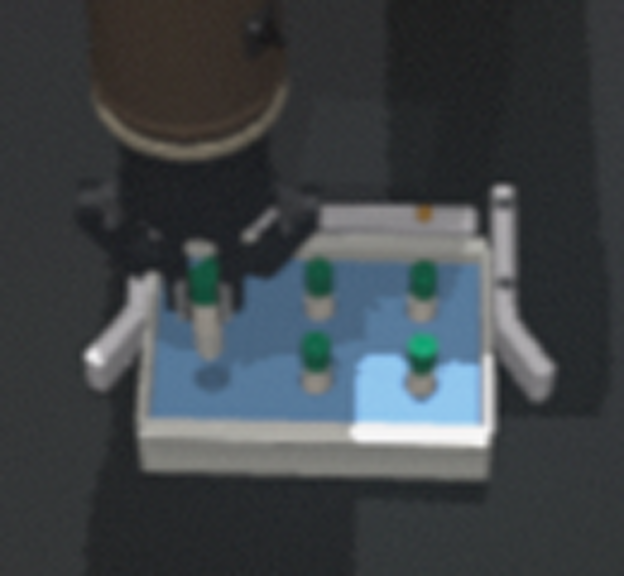

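Request:
move_arm(
  moves=[
    {"translation": [0,0,0.02],"twist": 0},
    {"translation": [0,0,0.024],"twist": 0},
    {"translation": [0,0,0.024],"twist": 0},
    {"translation": [0,0,0.024],"twist": 0},
  ],
)

```text
time: 21.22
ee_pos: [478.3, -52.6, 104.0]
eef_rot: [-0.257, -3.131, 0.0]
wrist_force: [0.4, -0.2, -0.7]
opening: 0.189
```

```bash
python3 - <<'E'
from cell import r,eyes
import cv2
from h import *
s=r.read_state(); print(s['time'],s['ee_pos'],s['eef_rot'],s['wrist_force'],s['opening'])
print("tool z axis",R.from_rotvec(s['eef_rot']).as_matrix()[:,2])
d=eyes.snapshot("wrist"); m=d["image"]; cv2.imwrite("pics/w14.png",cv2.resize(m[120:300,230:430,::-1],None,fx=3.3,fy=3.3,interpolation=cv2.INTER_CUBIC))
E
```

```text
21.2167 [478.34987909 -52.55584131 103.99967154] [-2.57204991e-01 -3.13082295e+00  3.03251237e-05] [ 0.36225404 -0.24433152 -0.67560943] 0.18901138841712184
tool z axis [-2.23287161e-04 -1.02837960e-06 -9.99999975e-01]
```

View pics/w14.png

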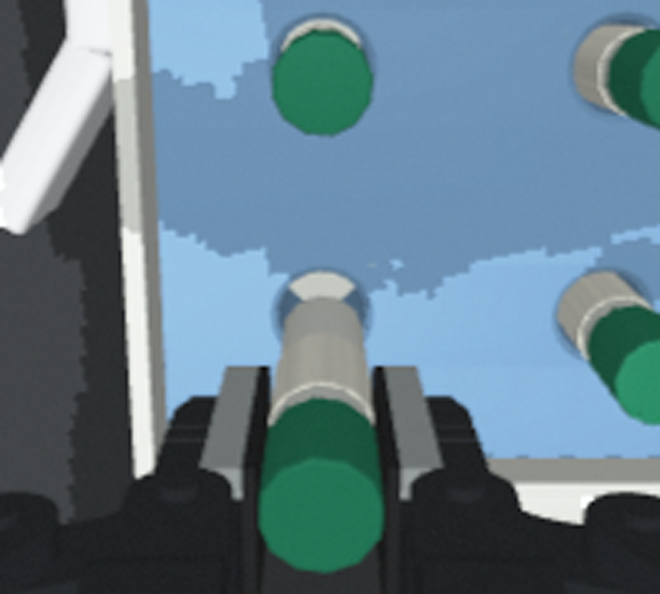

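Request:
move_arm(
  moves=[
    {"translation": [-0.0015,-0.0005,0],"twist": 0},
    {"translation": [-0.0015,-0.0005,0.008],"twist": 0},
    {"translation": [-0.0015,-0.0005,0.016],"twist": 0},
    {"translation": [-0.0015,-0.0005,0.02],"twist": 0},
    {"translation": [-0.0015,-0.0005,0.024],"twist": 0},
    {"translation": [-0.0015,-0.0005,0.028],"twist": 0},
  ],
)

```text
time: 21.77
ee_pos: [479.0, -52.8, 89.7]
eef_rot: [-0.257, -3.131, -0.0]
wrist_force: [-0.7, 0.5, 0.1]
opening: 0.183
```

```bash
python3 - <<'E'
from cell import r,eyes
import cv2
from h import *
s=r.read_state(); print(s['time'],s['ee_pos'],s['wrist_force'],s['opening'])
d=eyes.snapshot("wrist"); m=d["image"]; cv2.imwrite("pics/w15.png",cv2.resize(m[120:300,230:430,::-1],None,fx=3.3,fy=3.3,interpolation=cv2.INTER_CUBIC))
E
```

```text
21.7667 [479.01706774 -52.84930705  89.66469412] [-0.73294685  0.49468352  0.09771555] 0.18303501770326275
```

View pics/w15.png

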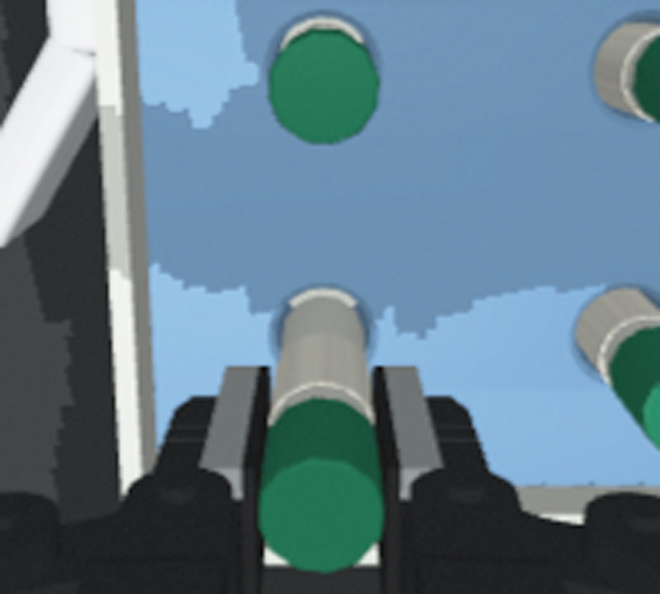

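Request:
move_arm(
  moves=[
    {"translation": [0,0,0.005],"twist": 0},
    {"translation": [0,0,0.01],"twist": 0},
    {"translation": [0,0,0.016],"twist": 0},
    {"translation": [0,0,0.022],"twist": 0},
    {"translation": [0,0,0.028],"twist": 0},
  ],
)

```text
time: 22.23
ee_pos: [479.1, -52.9, 75.7]
eef_rot: [-0.257, -3.131, 0.0]
wrist_force: [0.6, 0.4, -0.4]
opening: 0.189
```

Request:
move_arm(
  moves=[
    {"translation": [0,0,0.006],"twist": 0},
    {"translation": [0,0,0.012],"twist": 0},
    {"translation": [0,0,0.018],"twist": 0},
    {"translation": [0,0,0.024],"twist": 0},
    {"translation": [0,0,0.028],"twist": 0},
    {"translation": [0,0,0.03],"twist": 0},
  ],
)

```text
time: 22.73
ee_pos: [479.0, -52.9, 60.6]
eef_rot: [-0.257, -3.131, -0.0]
wrist_force: [0.2, 0.6, -1.2]
opening: 0.181
```

Smooth, no contact force. Last ~5 mm slowly.

Request:
move_arm(
  moves=[
    {"translation": [0,0,0.002],"twist": 0},
    {"translation": [0,0,0.004],"twist": 0},
    {"translation": [0,0,0.006],"twist": 0},
    {"translation": [0,0,0.007],"twist": 0},
    {"translation": [0,0,0.008],"twist": 0},
  ],
)

```text
time: 23.15
ee_pos: [479.2, -52.9, 57.0]
eef_rot: [0.257, 3.131, -0.0]
wrist_force: [-0.5, 0.8, -0.9]
opening: 0.186
```

Request:
move_arm(
  moves=[
    {"translation": [0,0,0.001],"twist": 0},
    {"translation": [0,0,0.002],"twist": 0},
    {"translation": [0,0,0.002],"twist": 0},
  ],
)

```text
time: 23.4
ee_pos: [479.1, -52.9, 56.0]
eef_rot: [0.257, 3.131, -0.0]
wrist_force: [-0.0, 0.5, 0.3]
opening: 0.185
```

Request:
move_arm(
  moves=[
    {"translation": [0,0,0.001],"twist": 0},
    {"translation": [0,0,0.001],"twist": 0},
    {"translation": [0,0,0.001],"twist": 0},
    {"translation": [0,0,0.001],"twist": 0},
    {"translation": [0,0,0.001],"twist": 0},
    {"translation": [0,0,0.001],"twist": 0},
  ],
  jaw=0.36,
)

```text
time: 23.9
ee_pos: [479.2, -52.9, 55.5]
eef_rot: [0.257, 3.131, -0.0]
wrist_force: [-1.0, 0.5, -0.4]
opening: 0.364
```

```bash
python3 - <<'E'
from cell import r,eyes
import cv2
s=r.read_state(); print(s['time'],s['ee_pos'],s['wrist_force'],s['opening'])
d=eyes.snapshot("wrist"); m=d["image"]; cv2.imwrite("pics/w16.png",m[:,:,::-1])
E
```

```text
23.9 [479.15010845 -52.89894103  55.52916439] [-0.96375607  0.50212159 -0.3602114 ] 0.3639491176791616
```

View pics/w16.png

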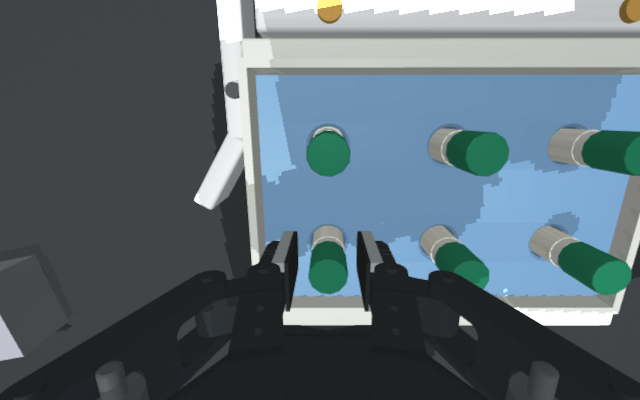

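Tube (cap at 328,268) is free between the pads and as low as its neighbours. Lift straight up and back away to the right.

Request:
move_arm(
  moves=[
    {"translation": [0,0,-0.02],"twist": 0},
    {"translation": [0,0,-0.05],"twist": 0},
    {"translation": [0,0,-0.1],"twist": 0},
    {"translation": [0,0,-0.16],"twist": 0},
    {"translation": [0,0,-0.22],"twist": 0},
    {"translation": [0,0,-0.28],"twist": 0},
    {"translation": [-0.05,-0.06,-0.3],"twist": 0},
    {"translation": [-0.1,-0.14,-0.3],"twist": 0},
    {"translation": [-0.14,-0.2,-0.3],"twist": 0},
    {"translation": [-0.14,-0.28,-0.3],"twist": 0},
    {"translation": [-0.14,-0.35,-0.3],"twist": 0},
    {"translation": [-0.14,-0.4,-0.3],"twist": 0},
  ],
)

```text
time: 24.95
ee_pos: [515.0, -264.4, 206.3]
eef_rot: [0.258, 3.131, -0.001]
wrist_force: [-0.2, 0.5, 0.6]
opening: 0.358
```

Request:
move_arm(
  moves=[
    {"translation": [0,-0.08,0],"twist": 0},
    {"translation": [0,-0.12,0],"twist": 0},
    {"translation": [0,-0.12,0],"twist": 0},
    {"translation": [0,-0.12,0],"twist": 0},
  ],
)

```text
time: 25.28
ee_pos: [505.2, -321.8, 206.0]
eef_rot: [0.261, 3.131, 0.0]
wrist_force: [-0.1, -1.0, 0.1]
opening: 0.357
```

```bash
python3 - <<'E'
from cell import r,eyes
import cv2
from h import *
s=r.read_state(); print(s['time'],s['ee_pos'],s['wrist_force'],s['opening'])
for c in("scene","top"):
    d=eyes.snapshot(c); m=d["image"]; cv2.imwrite(f"pics/f_{c}.png",m[:,:,::-1])
    for t in ["tube","tray","near_lip","empty_hole"]:
        print(c,t,[(round(x["confidence"],2),np.round(x["xyz"],0)) for x in eyes.tip_of(t,c)[:7]])
    if c=="scene": cv2.imwrite("pics/f_z.png",cv2.resize(m[125:225,270:390,::-1],None,fx=6,fy=6,interpolation=cv2.INTER_CUBIC))
    else: cv2.imwrite("pics/f_zt.png",cv2.resize(m[190:310,255:375,::-1],None,fx=5,fy=5,interpolation=cv2.INTER_CUBIC))
E
```

```text
25.2833 [ 505.17232619 -321.81299898  206.02861811] [-0.14937713 -0.96033797  0.10958721] 0.356742315295577
scene tube [(0.62, array([433.,  14.,   2.])), (0.6, array([485.,   7.,   6.])), (0.57, array([448.,  72.,   5.])), (0.51, array([424., -44.,   1.])), (0.49, array([477., -45.,   0.])), (0.47, array([498.,  68.,   4.]))]
scene tray [(0.7, array([ 677., -250.,    2.])), (0.67, array([465.,  12.,   1.]))]
scene near_lip [(0.84, array([395.,  22.,  48.]))]
scene empty_hole [(0.67, array([602., 422.,  -2.])), (0.59, array([482., -50.,  42.]))]
top tube [(0.54, array([439.,  20.,   6.])), (0.53, array([498.,  67.,  10.])), (0.51, array([488.,   8.,   2.])), (0.48, array([478., -52.,  41.])), (0.44, array([480., -49.,   3.])), (0.4, array([446.,  74.,   2.])), (0.39, array([428., -47.,   6.]))]
top tray [(0.73, array([465.,  10.,  -2.])), (0.63, array([490.,   9.,   2.])), (0.41, array([568., 309.,  -3.]))]
top near_lip [(0.73, array([390.,  22.,  45.]))]
top empty_hole [(0.68, array([476., -51.,  41.]))]
```

View pics/f_z.png

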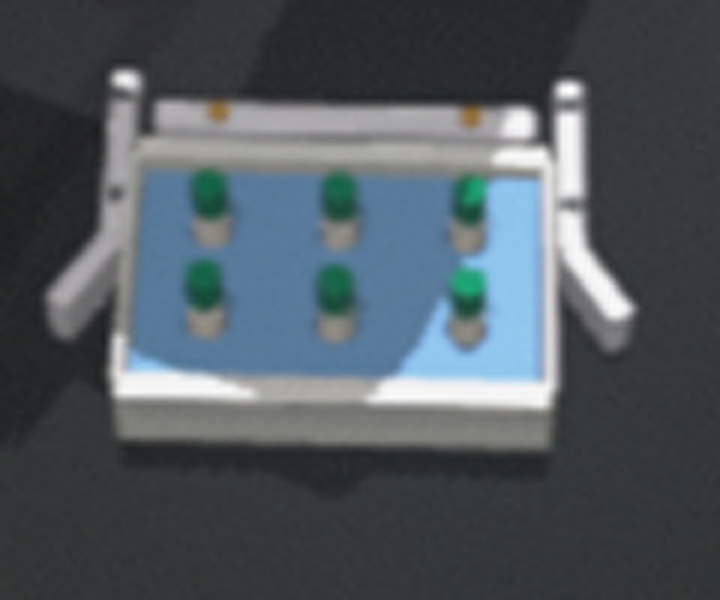

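View pics/f_zt.png

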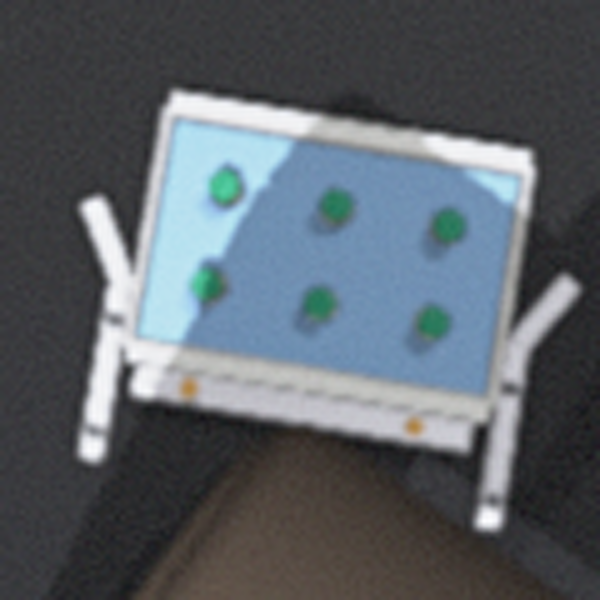

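View pics/f_scene.png

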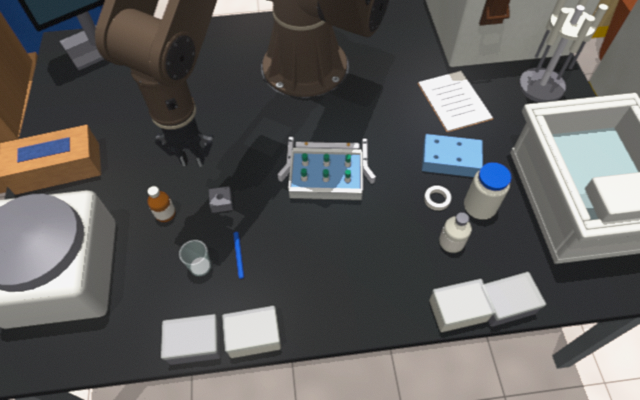

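```bash
python3 -c "
from cell import job
print(job.hand_in())"
```

```text
the job is handed in; nothing more can be done
None
```

The tray is against the stop bar, the tube is in the tray's empty hole, and the job was handed in at about 25 s of the 67 s allowed.

**Tray:** I hooked both open fingertips behind the far lip. On the way to the mouth I turned the tray about 3° and shifted it about 6 mm to line it up with the rails. I then crept to the stop bar, which I felt as the wrist force rising from 3.7 N drag. I held about 14.6 N at the wrist for roughly 1 s; taking off the drag gives an estimated 11 N on the stop. The stop force itself is not measured directly.

**Tube:** I gripped it by the cap at the stand and lowered it into the hole with no noticeable side force. I released it with its foot at about 4 mm height, the tray floor level, by my estimate from the wrist height. I then moved the arm clear.

**Last checks:**
- **Position:** After I backed the fingers off, the far lip measured within about 0.3 mm of its contact position. The tray yaw read −9.3°, against −9.4° for the dock.
- **Final pictures:** The near lip is flush with the stop bar, all six tubes stand upright at the same height, and the bystanders look where they were.
- **Disagreements:** In the final pictures the networks still reported an "empty hole" at the filled position. They also gave some false tray and tube hits, and near-lip positions 5 mm apart between the two cameras. The pictures contradict the empty-hole report.

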